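# Drift a swung cover into line and drop in its bolt

### The arm

A 6-joint arm with a two-finger parallel gripper is mounted at the origin on a cart in front of the work surface, level with it; the furniture and walls round the work are solid. World frame = base frame: x ahead of the robot, y to its left, z up, the work surface at z = 0. Lengths are in m, angles in rad, forces in N, time in s.
With the tool pointing down it reaches from about 0.35 to 0.925 m from the base axis. Payload 6.4 kg.
Tool frame: the origin (TCP) lies at the very end of the fingers, on their centre line; the grasp point (between the pads) lies 19 mm behind it (r.tcp_to_grasp is the distance from the TCP to the grasp point, in m); z points along the fingers, y is the line along which they close (so a half turn about z gives the same grasp; the last joint's range is limited). The gripper opens to 85 mm and grips with 20 to 120 N. Pads are 22 mm wide; open, the fingers measure 114 mm over their backs; the gripper's body (76 mm by 85 mm) begins 54 mm behind the grasp point. The pads swing forward as they close: fully open they stand 13 mm farther back than shut.
Start: joints at [-1.407, 0.245, 1.558, -0, 1.339, -0.174], TCP at [0.215, -0.613, 0.231] pointing down, gripper open.
Joint ranges: [-3.13, 3.13], [-1.02, 2.26], [0.13, 2.54], [-0.95, 4.09], [0.21, 2.88], [-2.74, 2.74]. Speed limits (rad/s): [2.57, 2.57, 3.14, 3.14, 3.14, 3.14].

### API

Orientations are given as a unit quaternion [x, y, z, w].
In Python, from cell import sensors, viewer, job, nets, r gives the robot as it stands. The module is installed in compiled form; this text tells all that it offers.
- The arm moves only by the tool apply_moves, never from a script. Its argument "series" is a list of rows, each an object of numbers: "rx", "ry", "rz": the turn, a rotation vector about the world's x, y, z in rad; "x", "y", "z": the shift along the world's x, y, z in m; "jaw": the gripper's target within -1 to 1 (shut at 1, half-way at 0, fully open at -1). In form: [{"rx": .., "ry": .., "rz": .., "x": .., "y": .., "z": .., "jaw": ..}, ...]. A call has 1 to 10 rows; each row is the pose to reach, as a shift and turn from the pose commanded when the call began; what a row does not reach only later rows make up. A row lasts 1/12 s, in which the tool goes at most 41.7 mm and 7.16 degrees, less where a joint would pass 70% of its speed; a pose out of reach is approached as far as the arm can. A call with a gripper value outside its range is refused whole. The fingers move at their own pace and stop on an object; "newtons" is the grip in N (left out, the last holds). Time passes only in rows, so rows that repeat a pose let the fingers close. It gives the time, the measured TCP pose, the force, the opening and the grip force at its end, in the units of the state.
- sensors.get_obs(): the state, without advancing time (a new reading comes with each control period).
- viewer.capture(name): name is "scene" or "top" or "wrist"; returns a dict with "frame" (420x560x3 uint8, blue, green, red), "intrinsics" (3x3 intrinsics, pixels), "T" (4x4, takes a point from camera to world coordinates); the wrist camera has in their place "tool_from_camera" (4x4, takes a point from camera to tool coordinates, whose origin is the TCP and whose axes are the flange's). Camera axes: x right, y down, z forward; pixel columns grow to the right and rows downward; lengths in m; the calibration is good to about 2 mm. A picture is of the moment at which its call begins: read the wrist's pose just before it. There is no depth.
- job.sign_off(): hands the job in; it is judged then, once.
Trained networks look in a picture, given as the dict that the camera call returned (one of the last four; its "shot" number tells which), for a name from the list of things; names that differ only in an ending like _2 or _b are one class to them, and where a whole thing is asked for, a point or a joint stands for the part that bears it (a point fixed in the world has none). Each returns a list of dicts, best first, with "score" (0 to 1); they miss things now and then, are a little off and sometimes report something else, mostly with a low value. They report only what shows in the picture. A call takes as long as a camera call.
- nets.boxes_of(picture, label): "point" ([row, column] in pixels, amid what is visible of it).
- nets.tip_of(picture, label): "point" ([row, column] in pixels: a listed point, or the origin of a listed thing).
The state is a dict: "time_s": time; "joints": joint angles; "joint_velocities": joint speeds; "effort": joint torques, N m; "position": TCP position; "tool_rot": TCP orientation; "ft_force": force on the tool from outside, world axes, zero at the start; "torque": the same for the moment, N m; "opening": finger opening in m; "gripper_force": force on a finger pad.
Only numpy, scipy, OpenCV 4.12 (cv2) and the standard library are available. Lean on these libraries where they do the work, as an engineer would, in place of code of your own. Each camera call takes 0.05 s, during which the arm holds its last target. There are 200 camera calls.

### The job

The aluminium cover of the gear unit has swung out of line with the yellow bracket under it. Push the red-handled drift pin down through both plates at the front left corner (the larger holes) until its collar is fully home on the cover, then, with the drift still in, fit the brass bolt through both at the front right corner until its collar too is home; leave drift and bolt standing there. The bores are soft: feel your way, never pressing drift, bolt or fingers against the gear unit with more than 25 N, and leave the other things on the table where they are.

Things in the scene. Friction and masses are not known exactly. Their poses are not given: they have to be found in the camera images.
- gearcase: Grey cast gear unit, fixed. On it lie two three-eared plates: a yellow steel bracket (6 mm) and on that the aluminium cover (5 mm), its top 67 mm above the table. Origin: underside, on the axis of the first screw (rear ear); z up, x towards the motor, which reaches 81 mm behind the origin. First screw, pin hole and bolt hole form a triangle of 110 mm sides.
- first_screw (a point): On the first screw's axis at the cover's top (screw head 10.5 mm high). Both plates turn about it alone. The bracket is clamped and does not yield; its holes lie up to 9.5 mm of arc either way from the boss middles. The cover is loose (about 3 N at a hole moves it); its holes start 6 to 8 mm of arc counter-clockwise (from above) of the bracket's. Neither angle is measured: look or feel.
- pin_boss (a point): Middle of the hollow boss at the pin corner (front left), [-95.3, 55, 67] mm in the gearcase frame, at cover-top height. Not the hole: that lies to one side along the arc about the first screw. Pin holes 14 mm across through cover and bracket; the boss below is hollow, 35 mm wide, 53 mm deep. With the drift home both plates stand at one angle, so its place tells where the bolt hole is.
- bolt_boss (a point): Middle of the hollow boss at the bolt corner (front right), [-95.3, -55, 67] mm in the gearcase frame, at cover-top height. Bolt holes 11.5 mm across through cover and bracket, on the same radius from the first screw; hollow below as at the pin corner.
- drift: Loose steel drift pin, upright in the block. Origin on its axis under its collar (22 mm wide, 4 mm thick); z up. Below: 12 mm parallel, 13 mm thick, then a 40 mm taper to a 3 mm point 52 mm below the origin. Above: round red handle, 18.5 mm thick, to 40 mm above the origin. About 100 g.
- bolt: Loose brass thumb bolt with plain shank and a tall round knurled head, upright in the block at the start. Origin on its axis at the underside of its collar (22 mm across, 3 mm thick); z up. Shank 10 mm thick, its end 26 mm below the origin, chamfered to 7 mm over the last 2.5 mm. Head 18.5 mm thick, to 20 mm above the origin. 40 g.
- block: Wooden bench block, 136 x 46 x 58 mm, long along its x, fixed. Origin under its centre. Two 16 mm holes 80 mm apart hold drift and bolt by their collars, either one nearer the robot.
- flush_cutters: Red-handled flush cutters lying on the table, 53 x 135 x 12 mm, origin under the middle. Leave alone.
- esd_brush: Black brush lying on the blue mat (3 mm thick), 29 x 121 x 9 mm, origin under the middle. Leave alone.
- marker: Marker pen lying on the table, 12 x 125 x 13 mm, origin under the middle. Leave alone.
- parts_pot: Round pot with white lid on the mat, 44 mm wide, 32 mm high, origin under the middle. Leave alone.
- spudger: Black nylon pry tool on the mat, 8 x 150 x 8 mm, origin under the middle. Leave alone.

How it is judged:
By the outcome, as a careful person would: the job done as asked, in the order asked, and still so for the second after the job is handed in, with the robot touching nothing.
It also fails if it takes over 72 s, if anything falls off the work surface, if the arm or the gripper's body presses on something with over 40 N, if the wrist force passes 120 N, or if a joint passes its speed limit or range.

## Working session

There is one attempt and no reset: what is moved stays moved. The work goes in short steps, Python scripts to look and compute and a tool call to move; the robot and the scene stay as the last step left them, time stands still between calls to the robot, and variables do not carry over. Pictures are saved under pics/ and viewed, at most 10 in all, crops included, and the job is handed in when it is done.

Besides the shell and the picture viewer there is one more tool, called as a command line: name --argument value ..., lists and objects as JSON in quotes. apply_moves: Moves the arm, as the interface text tells. Its arguments: {"type":"object","properties":{"series":{"type":"array"},"newtons":{"type":"number"}},"required":["series"]}

```bash
mkdir -p pics; cat > h.py <<'E'
import numpy as np, cv2
from scipy.spatial.transform import Rotation as R
from cell import sensors, viewer, job, nets, r
def cap(n):
    o=sensors.get_obs(); p=viewer.capture(n)
    if n=="wrist":
        T=np.eye(4); T[:3,:3]=R.from_quat(o["tool_rot"]).as_matrix(); T[:3,3]=o["position"]; p["W"]=T@p["tool_from_camera"]
    else: p["W"]=p["T"]
    return p
def at_z(p,rc,z):
    K=np.array(p["intrinsics"]); W=np.array(p["W"])
    d=W[:3,:3]@np.linalg.solve(K,[rc[1],rc[0],1]); c=W[:3,3]
    return c+d*(z-c[2])/d[2]
def proj(p,X):
    K=np.array(p["intrinsics"]); W=np.array(p["W"])
    q=K@(W[:3,:3].T@(np.array(X)-W[:3,3])); return q[1]/q[2],q[0]/q[2]
E
python3 - <<'E'
from h import *
np.set_printoptions(precision=4,suppress=True)
print(sensors.get_obs())
P={n:cap(n) for n in("scene","top")}
for n,p in P.items():
    cv2.imwrite(f"pics/{n}1.png",p["frame"]); print(n,p["W"])
    for l,z in(("gearcase",0),("first_screw",.067),("pin_boss",.067),("bolt_boss",.067),("drift",.058),("bolt",.058),("block",0)):
        for t in nets.tip_of(p,l)[:2]: print(l,t["score"],np.round(t["point"],1),at_z(p,t["point"],z))
E
```

```text
{'time_s': 0.0, 'joints': array([-1.4071,  0.2458,  1.559 , -0.    ,  1.3387, -0.1741]), 'joint_velocities': array([-0.0011, -0.0027, -0.0001,  0.0002, -0.0005, -0.0007]), 'effort': array([ -0.    , -42.95  , -32.6132,  -0.0002,   0.0053,  -0.    ]), 'position': array([ 0.2153, -0.6127,  0.2302]), 'tool_rot': array([ 0.9858,  0.1681, -0.    , -0.001 ]), 'ft_force': array([-0.2988, -0.3879,  0.3844]), 'torque': array([-0.0329,  0.059 , -0.0152]), 'gripper_force': 0.0, 'opening': 0.08512337959370277}
scene [[-0.7014 -0.324   0.6348 -0.0927]
 [-0.7127  0.3106 -0.629   0.8588]
 [ 0.0066 -0.8936 -0.4488  0.4696]
 [ 0.      0.      0.      1.    ]]
gearcase 0.97 [229.3 250.4] [0.5422 0.3162 0.    ]
first_screw 0.86 [203.3 247.2] [0.5313 0.3318 0.067 ]
first_screw 0.71 [266.7 169.5] [0.4497 0.5557 0.067 ]
pin_boss 0.77 [231.7 255.5] [0.4394 0.3929 0.067 ]
bolt_boss 0.93 [212.4 302.9] [0.4325 0.283  0.067 ]
bolt_boss 0.45 [232.4 250.4] [0.4436 0.4007 0.067 ]
drift 0.68 [169.3 339.2] [0.5329 0.0553 0.058 ]
bolt 0.56 [178.2 363.1] [0.4644 0.0574 0.058 ]
block 0.6 [196.5 348.2] [0.5023 0.0548 0.    ]
top [[-0.0019 -0.983   0.1838  0.3257]
 [-0.9994 -0.0044 -0.0335  0.2965]
 [ 0.0337 -0.1837 -0.9824  0.9034]
 [ 0.      0.      0.      1.    ]]
gearcase 0.69 [194.8 258.5] [0.5369 0.3127 0.    ]
gearcase 0.31 [208.8 370.3] [0.5043 0.0465 0.    ]
first_screw 0.58 [185.1 254.3] [0.5432 0.3209 0.067 ]
pin_boss 0.77 [224.8 224.8] [0.4544 0.3837 0.067 ]
pin_boss 0.35 [259.2 337.8] [0.3805 0.1404 0.067 ]
bolt_boss 0.68 [230.1 273.3] [0.4431 0.2789 0.067 ]
bolt_boss 0.18 [226.3 372.9] [0.4521 0.0611 0.067 ]
drift 0.51 [188.3 369.5] [0.5399 0.0622 0.058 ]
bolt 0.41 [226.3 374.4] [0.4535 0.0552 0.058 ]
block 0.89 [210.5 371.1] [0.5002 0.0448 0.    ]
block 0.36 [168.9 195.6] [0.5995 0.4633 0.    ]
```

View pics/top1.png

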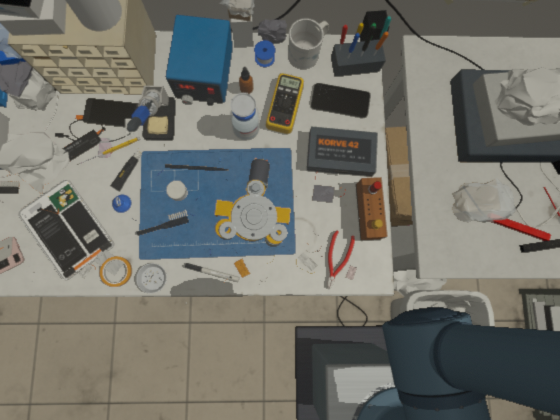

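View pics/scene1.png

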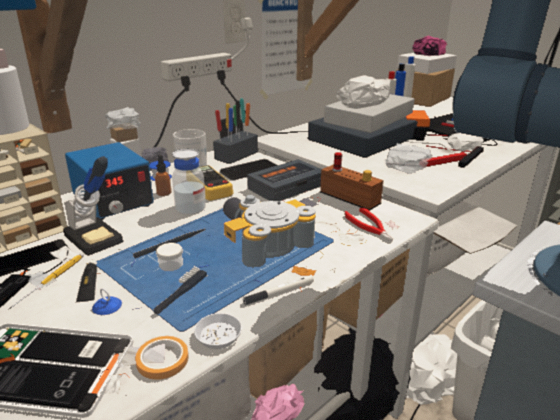

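The top view shows the block at about (210,371) with the red drift at its far end (187,375) and the brass bolt near (227,375). The gear unit is at (215,255) with its motor pointing up in the image. The scene view agrees. I'll move over the work to look closer.

apply_moves --series '[{"z": 0.04}, {"x": 0.265, "y": 0.813, "z": 0.1}, {"x": 0.265, "y": 0.813, "z": 0.1}, {"x": 0.265, "y": 0.813, "z": 0.1}, {"x": 0.265, "y": 0.813, "z": 0.1}, {"x": 0.265, "y": 0.813, "z": 0.1}, {"x": 0.265, "y": 0.813, "z": 0.1}, {"x": 0.265, "y": 0.813, "z": 0.1}, {"x": 0.265, "y": 0.813, "z": 0.1}, {"x": 0.265, "y": 0.813, "z": 0.1}]'

```text
invalid input
```

apply_moves --series '[{"rx": 0, "ry": 0, "rz": 0, "x": 0, "y": 0, "z": 0.04, "jaw": -1}, {"rx": 0, "ry": 0, "rz": 0, "x": 0.265, "y": 0.813, "z": 0.1, "jaw": -1}, {"rx": 0, "ry": 0, "rz": 0, "x": 0.265, "y": 0.813, "z": 0.1, "jaw": -1}, {"rx": 0, "ry": 0, "rz": 0, "x": 0.265, "y": 0.813, "z": 0.1, "jaw": -1}, {"rx": 0, "ry": 0, "rz": 0, "x": 0.265, "y": 0.813, "z": 0.1, "jaw": -1}, {"rx": 0, "ry": 0, "rz": 0, "x": 0.265, "y": 0.813, "z": 0.1, "jaw": -1}, {"rx": 0, "ry": 0, "rz": 0, "x": 0.265, "y": 0.813, "z": 0.1, "jaw": -1}, {"rx": 0, "ry": 0, "rz": 0, "x": 0.265, "y": 0.813, "z": 0.1, "jaw": -1}, {"rx": 0, "ry": 0, "rz": 0, "x": 0.265, "y": 0.813, "z": 0.1, "jaw": -1}, {"rx": 0, "ry": 0, "rz": 0, "x": 0.265, "y": 0.813, "z": 0.1, "jaw": -1}]'

```text
time_s: 1.63
position: [0.3315, -0.2558, 0.2978]
tool_rot: [0.986, 0.168, 0.0, 0.0]
ft_force: [0.1, 0.5, 1.0]
opening: 0.0852
gripper_force: 0.0
```

apply_moves --series '[{"rx": 0, "ry": 0, "rz": 0, "x": 0.13, "y": 0.4, "z": 0.03, "jaw": -1}, {"rx": 0, "ry": 0, "rz": 0, "x": 0.13, "y": 0.4, "z": 0.03, "jaw": -1}, {"rx": 0, "ry": 0, "rz": 0, "x": 0.13, "y": 0.4, "z": 0.03, "jaw": -1}, {"rx": 0, "ry": 0, "rz": 0, "x": 0.13, "y": 0.4, "z": 0.03, "jaw": -1}, {"rx": 0, "ry": 0, "rz": 0, "x": 0.13, "y": 0.4, "z": 0.03, "jaw": -1}, {"rx": 0, "ry": 0, "rz": 0, "x": 0.13, "y": 0.4, "z": 0.03, "jaw": -1}, {"rx": 0, "ry": 0, "rz": 0, "x": 0.13, "y": 0.4, "z": 0.03, "jaw": -1}, {"rx": 0, "ry": 0, "rz": 0, "x": 0.13, "y": 0.4, "z": 0.03, "jaw": -1}, {"rx": 0, "ry": 0, "rz": 0, "x": 0.13, "y": 0.4, "z": 0.03, "jaw": -1}, {"rx": 0, "ry": 0, "rz": 0, "x": 0.13, "y": 0.4, "z": 0.03, "jaw": -1}]'

```text
time_s: 2.47
position: [0.4599, 0.14, 0.3277]
tool_rot: [0.986, 0.168, 0.001, 0.0]
ft_force: [1.0, -0.8, 0.5]
opening: 0.0856
gripper_force: 0.0
```

```bash
python3 - <<'E'
from h import *
np.set_printoptions(precision=4,suppress=True)
p=cap("wrist"); o=sensors.get_obs(); print(o["position"],o["joints"],p["tool_from_camera"],p["intrinsics"])
cv2.imwrite("pics/w1.png",p["frame"])
for l,z in(("first_screw",.067),("pin_boss",.067),("bolt_boss",.067),("drift",.058),("bolt",.058),("block",0)):
    for t in nets.tip_of(p,l)[:2]: print(l,t["score"],np.round(t["point"],1),at_z(p,t["point"],z))
E
```

```text
[0.4609 0.1456 0.328 ] [ 0.0685 -0.2273  1.8584  0.0044  1.5082  1.2945] [[-0.001  -0.9654 -0.2607  0.0658]
 [ 1.     -0.0009 -0.0006 -0.0001]
 [ 0.0004 -0.2607  0.9654 -0.1423]
 [ 0.      0.      0.      1.    ]] [[372.8026   0.     282.1217]
 [  0.     372.8026 209.442 ]
 [  0.       0.       1.    ]]
first_screw 0.75 [ 39.1 137. ] [0.5375 0.3208 0.067 ]
pin_boss 0.93 [102.1  54.1] [0.45   0.3879 0.067 ]
bolt_boss 0.6 [153.1 152. ] [0.4324 0.279  0.067 ]
drift 0.64 [126.4 380.9] [0.5401 0.0554 0.058 ]
bolt 0.76 [199.9 353.7] [0.4547 0.0522 0.058 ]
block 0.86 [158.4 353.5] [0.4951 0.0574 0.    ]
```

View pics/w1.png

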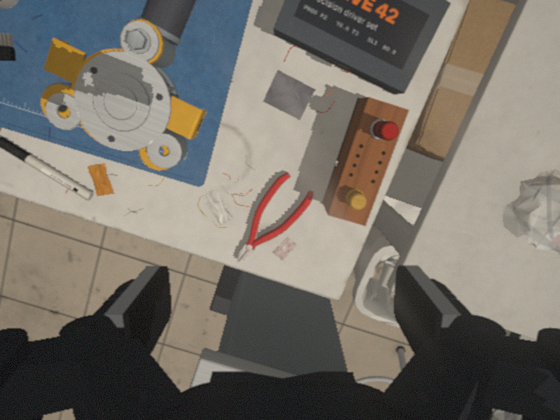

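apply_moves --series '[{"rx": 0, "ry": 0, "rz": 0, "x": 0.079, "y": -0.09, "z": -0.13, "jaw": -1}, {"rx": 0, "ry": 0, "rz": 0, "x": 0.079, "y": -0.09, "z": -0.13, "jaw": -1}, {"rx": 0, "ry": 0, "rz": 0, "x": 0.079, "y": -0.09, "z": -0.13, "jaw": -1}, {"rx": 0, "ry": 0, "rz": 0, "x": 0.079, "y": -0.09, "z": -0.13, "jaw": -1}, {"rx": 0, "ry": 0, "rz": 0, "x": 0.079, "y": -0.09, "z": -0.13, "jaw": -1}, {"rx": 0, "ry": 0, "rz": 0, "x": 0.079, "y": -0.09, "z": -0.13, "jaw": -1}]'

```text
time_s: 3.32
position: [0.5375, 0.0452, 0.1942]
tool_rot: [0.986, 0.166, -0.003, -0.001]
ft_force: [0.3, 0.1, 0.8]
opening: 0.0859
gripper_force: 0.0
```

```bash
python3 - <<'E'
from h import *
np.set_printoptions(precision=4,suppress=True)
p=cap("wrist"); o=sensors.get_obs(); print(o["time_s"],o["position"],o["ft_force"])
cv2.imwrite("pics/w2.png",p["frame"])
for l,z in(("drift",.058),("bolt",.058)):
    for t in nets.tip_of(p,l)[:2]: print(l,t["score"],np.round(t["point"],1),at_z(p,t["point"],z))
    for t in nets.boxes_of(p,l)[:1]: print(l,t["score"],np.round(t["point"],1),at_z(p,t["point"],z+.02))
hsv=cv2.cvtColor(p["frame"],cv2.COLOR_BGR2HSV)
m=(((hsv[...,0]<6)|(hsv[...,0]>174))&(hsv[...,1]>170)&(hsv[...,2]>60)).astype(np.uint8)
n,_,st,ce=cv2.connectedComponentsWithStats(m)
for s,c in zip(st[1:],ce[1:]):
    if s[4]>150: print(s,c,at_z(p,c[::-1],.09))
E
```

```text
3.3667 [0.5382 0.0463 0.1965] [-0.9719  0.0801  0.5363]
drift 0.83 [190.6 274.2] [0.5398 0.053  0.058 ]
drift 0.91 [195.5 269.7] [0.5397 0.0559 0.078 ]
bolt 0.96 [284.6 241.2] [0.4563 0.0533 0.058 ]
bolt 0.15 [179.7   8.2] [0.4904 0.2336 0.078 ]
[256 193  25  24 455] [267.8857 204.8198] [0.536  0.0555 0.09  ]
[136 241  34  35 238] [154.2983 254.3235] [0.4752 0.1202 0.09  ]
[171 269  29  40 285] [185.2772 288.9333] [0.4562 0.0923 0.09  ]
```

View pics/w2.png

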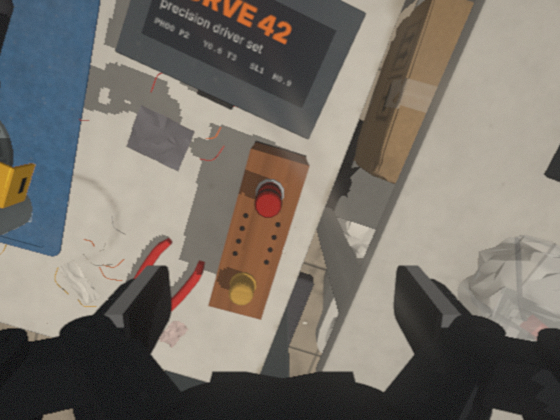

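The wrist view shows the drift handle at (205,268) and its collar at (188,272), the bolt at (287,242), and the cutters at the left. Now I'll grasp the drift.

apply_moves --series '[{"rx": 0, "ry": 0, "rz": 0, "x": 0.0, "y": 0.0085, "z": -0.03, "jaw": -1}, {"rx": 0, "ry": 0, "rz": 0, "x": 0.0, "y": 0.0085, "z": -0.065, "jaw": -1}, {"rx": 0, "ry": 0, "rz": 0, "x": 0.0, "y": 0.0085, "z": -0.1, "jaw": -1}, {"rx": 0, "ry": 0, "rz": 0, "x": 0.0, "y": 0.0085, "z": -0.129, "jaw": -1}, {"rx": 0, "ry": 0, "rz": 0, "x": 0.0, "y": 0.0085, "z": -0.129, "jaw": -0.2}, {"rx": 0, "ry": 0, "rz": 0, "x": 0.0, "y": 0.0085, "z": -0.129, "jaw": 0.3}, {"rx": 0, "ry": 0, "rz": 0, "x": 0.0, "y": 0.0085, "z": -0.129, "jaw": 0.3}]' --newtons 30

```text
time_s: 4.15
position: [0.5407, 0.0564, 0.071]
tool_rot: [0.986, 0.168, 0.002, 0.001]
ft_force: [-0.0, -0.5, 0.4]
opening: 0.0515
gripper_force: 0.0
```

apply_moves --series '[{"rx": 0, "ry": 0, "rz": 0, "x": 0, "y": 0, "z": -0.003, "jaw": 1}, {"rx": 0, "ry": 0, "rz": 0, "x": 0, "y": 0, "z": -0.003, "jaw": 1}, {"rx": 0, "ry": 0, "rz": 0, "x": 0, "y": 0, "z": -0.003, "jaw": 1}, {"rx": 0, "ry": 0, "rz": 0, "x": 0, "y": 0, "z": -0.003, "jaw": 1}, {"rx": 0, "ry": 0, "rz": 0, "x": 0, "y": 0, "z": -0.003, "jaw": 1}]' --newtons 50

```text
time_s: 4.57
position: [0.5401, 0.0561, 0.0671]
tool_rot: [0.986, 0.168, 0.001, 0.0]
ft_force: [-1.6, 1.5, 6.9]
opening: 0.0174
gripper_force: 48.8
```

apply_moves --series '[{"rx": 0, "ry": 0, "rz": 0, "x": 0, "y": 0, "z": 0.03, "jaw": 1}, {"rx": 0, "ry": 0, "rz": 0, "x": 0, "y": 0, "z": 0.07, "jaw": 1}, {"rx": 0, "ry": 0, "rz": 0.1, "x": 0, "y": 0, "z": 0.11, "jaw": 1}, {"rx": 0, "ry": 0, "rz": 0.22, "x": -0.01, "y": 0.02, "z": 0.145, "jaw": 1}, {"rx": 0, "ry": 0, "rz": 0.34, "x": -0.02, "y": 0.05, "z": 0.17, "jaw": 1}, {"rx": 0, "ry": 0, "rz": 0.46, "x": -0.03, "y": 0.085, "z": 0.19, "jaw": 1}, {"rx": 0, "ry": 0, "rz": 0.58, "x": -0.04, "y": 0.125, "z": 0.193, "jaw": 1}, {"rx": 0, "ry": 0, "rz": 0.7, "x": -0.05, "y": 0.165, "z": 0.193, "jaw": 1}, {"rx": 0, "ry": 0, "rz": 0.82, "x": -0.06, "y": 0.2, "z": 0.193, "jaw": 1}, {"rx": 0, "ry": 0, "rz": 0.94, "x": -0.07, "y": 0.235, "z": 0.193, "jaw": 1}]'

```text
time_s: 5.4
position: [0.4679, 0.2929, 0.2587]
tool_rot: [0.801, 0.599, 0.0, 0.0]
ft_force: [1.0, 0.1, -1.2]
opening: 0.0171
gripper_force: 50.1
```

apply_moves --series '[{"rx": 0, "ry": 0, "rz": 0.12, "x": 0, "y": 0.025, "z": 0, "jaw": 1}, {"rx": 0, "ry": 0, "rz": 0.19, "x": 0, "y": 0.03, "z": 0, "jaw": 1}, {"rx": 0, "ry": 0, "rz": 0.19, "x": 0, "y": 0.03, "z": 0, "jaw": 1}]'

```text
time_s: 5.65
position: [0.4681, 0.3228, 0.2582]
tool_rot: [0.741, 0.671, -0.0, -0.0]
ft_force: [0.8, -0.4, -1.5]
opening: 0.0169
gripper_force: 50.1
```

```bash
python3 - <<'E'
from h import *
np.set_printoptions(precision=4,suppress=True)
p=cap("wrist"); o=sensors.get_obs(); print(o["time_s"],o["position"],o["ft_force"],o["tool_rot"],o["opening"])
np.savez("w3.npz",frame=p["frame"],W=p["W"],intrinsics=p["intrinsics"])
cv2.imwrite("pics/w3.png",p["frame"])
for l,z in(("first_screw",.067),("pin_boss",.067),("bolt_boss",.067)):
    for t in nets.tip_of(p,l)[:2]: print(l,t["score"],np.round(t["point"],1),at_z(p,t["point"],z))
E
```

```text
5.7 [0.4684 0.3216 0.2581] [ 0.3596 -0.1074 -1.1833] [ 0.7426  0.6697 -0.0002  0.0001] 0.017099521356581306
first_screw 0.91 [178.9 357.8] [0.5365 0.3207 0.067 ]
pin_boss 0.76 [112.8 253.4] [0.4493 0.3877 0.067 ]
bolt_boss 0.81 [234.4 251.5] [0.4342 0.2776 0.067 ]
```

View pics/w3.png

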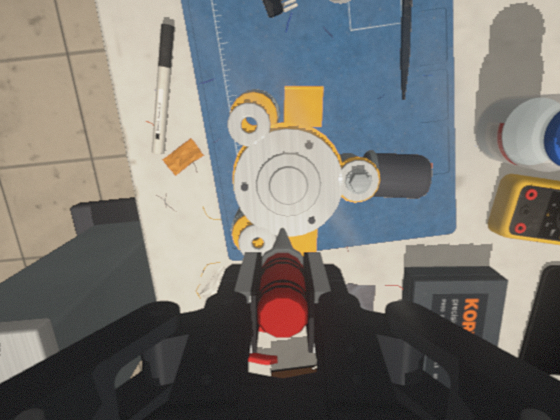

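The wrist view shows the drift in the fingers with its tip at (235,283). The pin hole in the cover is at about (124,249), the bolt hole at about (240,258) and the screw at (179,358). I'll go closer over the pin hole.

apply_moves --series '[{"rx": 0, "ry": 0, "rz": 0, "x": -0.012, "y": 0, "z": -0.03, "jaw": 1}, {"rx": 0, "ry": 0, "rz": 0, "x": -0.024, "y": 0, "z": -0.065, "jaw": 1}, {"rx": 0, "ry": 0, "rz": 0, "x": -0.028, "y": 0, "z": -0.09, "jaw": 1}, {"rx": 0, "ry": 0, "rz": 0, "x": -0.028, "y": 0, "z": -0.09, "jaw": 1}]'

```text
time_s: 6.18
position: [0.4366, 0.3185, 0.162]
tool_rot: [0.743, 0.669, -0.006, -0.002]
ft_force: [-0.8, 0.3, -2.7]
opening: 0.0168
gripper_force: 50.1
```

```bash
python3 - <<'E'
from h import *
np.set_printoptions(precision=4,suppress=True)
p=cap("wrist"); o=sensors.get_obs(); print(o["time_s"],o["position"],o["ft_force"])
np.savez("w4.npz",frame=p["frame"],W=p["W"],intrinsics=p["intrinsics"])
for l,z in(("first_screw",.067),("pin_boss",.067),("bolt_boss",.067)):
    for t in nets.tip_of(p,l)[:1]: print(l,t["score"],np.round(t["point"],1),at_z(p,t["point"],z))
r0,c0=proj(p,[.4493,.3877,.067]); print(r0,c0)
r0,c0=int(max(r0-35,0)),int(c0-47); print("crop origin",r0,c0)
a=cv2.resize(p["frame"][r0:r0+70,c0:c0+94],None,fx=8,fy=8,interpolation=cv2.INTER_CUBIC); cv2.imwrite("pics/w4.png",a)
E
```

```text
6.2333 [0.4389 0.3195 0.1655] [ 0.3538 -0.5443 -0.8681]
first_screw 0.9 [194.6 438.7] [0.5376 0.3195 0.067 ]
pin_boss 0.91 [102.5 295.1] [0.4505 0.3866 0.067 ]
100.77988781069735 292.8955934390487
crop origin 65 245
```

View pics/w4.png

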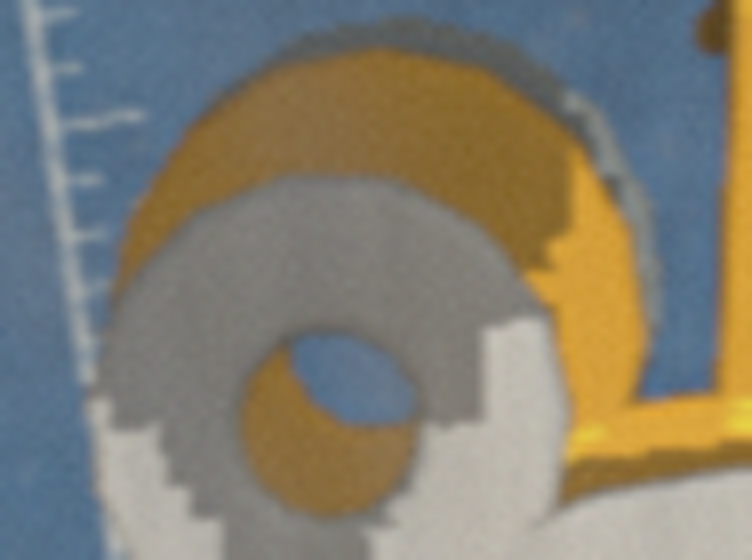

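The crop shows the cover's pin hole centred near (424,330) in the crop. Inside it, yellow bracket fills the lower left and blue shows through the lens at the upper right. So the bracket hole is centred near (344,377) in the crop, about 7.5 mm clockwise. I'll fit this numerically.

```bash
cat > fit.py <<'E'
from h import *
from scipy.optimize import least_squares
np.set_printoptions(precision=4,suppress=True)
f=np.load("w4.npz"); p={k:f[k] for k in f}
hsv=cv2.cvtColor(p["frame"],cv2.COLOR_BGR2HSV)
yy,xx=np.mgrid[:420,:560]
near=np.hypot(yy-118,xx-286.2)<12.5
blue=near&(hsv[...,0]>95)&(hsv[...,0]<125)&(hsv[...,1]>90)
yel=near&(hsv[...,0]>10)&(hsv[...,0]<30)&(hsv[...,1]>120)
print("blue",blue.sum(),"yel",yel.sum())
# subpixel render fit: cover circle C (z=.067), bracket circle B (z=.062 & .056)
X=np.stack([at_z(p,(a,b),.067) for a,b in zip(yy[near],xx[near])]); Y=np.stack([at_z(p,(a,b),.062) for a,b in zip(yy[near],xx[near])])
Zb=np.stack([at_z(p,(a,b),.056) for a,b in zip(yy[near],xx[near])]); V=np.stack([at_z(p,(a,b),.0625) for a,b in zip(yy[near],xx[near])])
Vb=np.stack([at_z(p,(a,b),.062) for a,b in zip(yy[near],xx[near])])
s=lambda P,c:1/(1+np.exp(-((.007-np.hypot(*(P[:,:2]-c).T))/2e-4)))
def res(v):
    inC=s(X,v[:2])*s(V,v[:2]); inB=s(Y,v[2:])*s(Zb,v[2:])
    return np.r_[inC*inB-blue[near], s(X,v[:2])*(1-inB)-yel[near]]
c=at_z(p,(118,286.2),.067)[:2]; b=at_z(p,(65+43,245+47.1),.062)[:2]
S=least_squares(res,np.r_[c,b],x_scale=1e-3,diff_step=1e-3); v=S.x; print("init",c,b,"fit",v,"cost",S.cost)
d=v[2:]-v[:2]; print("shift mm",np.hypot(*d)*1e3,"dir",np.degrees(np.arctan2(d[1],d[0])))
scr=np.array([.537,.320])
for q in(v[:2],v[2:]): e=q-scr; print("radius",np.hypot(*e),"ang",np.degrees(np.arctan2(e[1],e[0])))
E
python3 fit.py
```

```text
blue 11 yel 206
init [0.4442 0.378 ] [0.4485 0.3835] fit [0.4442 0.3783 0.4487 0.384 ] cost 80.81669150138839
shift mm 7.218511693769969 dir 51.491915396808956
radius 0.10962731547463292 ang 147.84595618045648
radius 0.10906464089588894 ang 144.0743710227851
```

```bash
sed -i 's/hsv\[...,1\]>90/hsv[...,1]>50/' fit.py; python3 fit.py; python3 - <<'E'
from h import *
f=np.load("w4.npz"); p={k:f[k] for k in f}
g=p["frame"][215:325,245:325]
cv2.imwrite("pics/w5.png",cv2.resize(g,None,fx=5.4,fy=5.4,interpolation=cv2.INTER_CUBIC))
E
```

```text
blue 111 yel 206
init [0.4442 0.378 ] [0.4485 0.3835] fit [0.4442 0.3785 0.4482 0.3841] cost 31.96929636778451
shift mm 6.911424113538574 dir 54.044120480360995
radius 0.10971121782307347 ang 147.7913908257268
radius 0.10947696534769376 ang 144.17957498772054
```

View pics/w5.png

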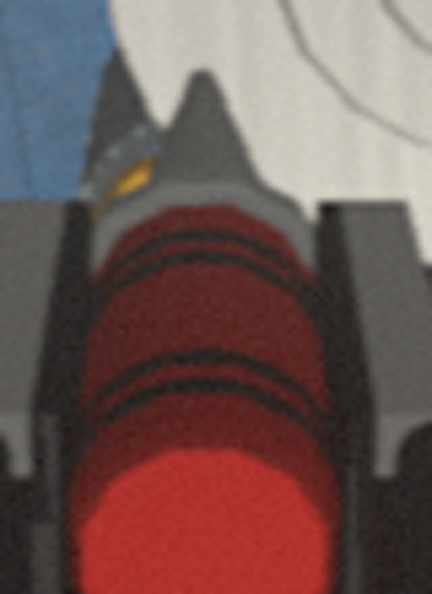

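The crop shows the drift upright in the fingers with its tip at crop (72,201), which is pixel (228.3,282.2).

```bash
python3 - <<'E'
from h import *
f=np.load("w4.npz"); p={k:f[k] for k in f}
t=np.array([.4389,.3195,.1655])
for d in (.057,.061): print(d,(at_z(p,(229.5,282.2),t[2]-d)-t)*1e3)
print(proj(p,[t[0],t[1],t[2]+.031]))
from cell import sensors; o=sensors.get_obs(); print(o["position"],R.from_quat(o["tool_rot"]).as_matrix())
E
```

```text
0.057 [ -2.92648104   0.40481738 -57.        ]
0.061 [ -3.11115407  -0.92128291 -61.        ]
(np.float64(315.97063775530415), np.float64(288.36605238080637))
[0.44284226 0.32136937 0.17080971] [[ 0.10413871  0.99455436  0.00409304]
 [ 0.99456041 -0.10414658  0.00175706]
 [ 0.00217376  0.0038878  -0.99999008]]
```

apply_moves --series '[{"rx": 0, "ry": 0, "rz": 0, "x": 0, "y": 0, "z": 0, "jaw": 1}, {"rx": 0, "ry": 0, "rz": 0, "x": 0, "y": 0, "z": 0, "jaw": 1}, {"rx": 0, "ry": 0, "rz": 0, "x": 0, "y": 0, "z": 0, "jaw": 1}]'

```text
time_s: 6.63
position: [0.4417, 0.3214, 0.1696]
tool_rot: [0.743, 0.67, 0.001, 0.0]
ft_force: [-0.2, -0.2, -1.1]
opening: 0.0171
gripper_force: 50.1
```

```bash
sed -i 's/o=sensors.get_obs(); p=viewer/o=sensors.get_obs(); print(o["position"]); p=viewer/' h.py
python3 - <<'E'
from h import *
np.set_printoptions(precision=4,suppress=True)
for i in range(3): p=cap("wrist")
o=sensors.get_obs(); print(o["position"],o["joint_velocities"],o["time_s"])
np.savez("w4.npz",frame=p["frame"],W=p["W"],intrinsics=p["intrinsics"])
E
python3 fit.py
python3 - <<'E'
from h import *
f=np.load("w4.npz"); p={k:f[k] for k in f}
o=sensors.get_obs();t=o["position"]
for d in (.058,.061): print(d,(at_z(p,(229.5,282.2),t[2]-d)-t)*1e3)
cv2.imwrite("pics/w6.png",p["frame"])
E
```

```text
[0.4417 0.3214 0.1696]
[0.4415 0.3213 0.1692]
[0.4412 0.3213 0.1689]
[0.4411 0.3212 0.1686] [ 0.0015  0.0051  0.0047  0.0008 -0.0008 -0.0016] 6.7833
blue 109 yel 46
init [0.4499 0.3811] [0.4544 0.3868] fit [0.45   0.3808 0.455  0.3873] cost 218.99843762182564
shift mm 8.117053860656345 dir 52.63033840031429
radius 0.10612693639037854 ang 145.02356789017682
radius 0.10609839790255651 ang 140.6397037155725
0.058 [  0.06052516   0.17946644 -58.        ]
0.061 [-3.98539377e-02 -7.97147472e-01 -6.10000000e+01]
```

```bash
python3 - <<'E'
import re
s=open("fit.py").read()
s=s.replace("near=np.hypot","import sys\ncr,cc=map(float,sys.argv[1:3])\nnear=np.hypot").replace("yy-118,xx-286.2)<12.5","yy-cr,xx-cc)<13")
s=s.replace("(118,286.2)","(cr,cc)").replace("(65+43,245+47.1)","(cr-10,cc+6)")
open("fit.py","w").write(s)
E
python3 - <<'E'
from h import *
f=np.load("w4.npz"); p={k:f[k] for k in f}
hsv=cv2.cvtColor(p["frame"],cv2.COLOR_BGR2HSV); g=((hsv[...,1]<45)).astype(np.uint8)[80:150,240:340]
# non-grey component enclosed by grey
n,_,st,ce=cv2.connectedComponentsWithStats(1-g,connectivity=4)
for s,c in zip(st[1:],ce[1:]):
    if 80<s[4]<900: print(s,c[::-1]+[80,240])
E
```

```text
[  0   0  13  70 523] [122.6500956  243.86615679]
[  4   0  25  26 280] [ 88.14642857 253.01071429]
[ 26  33  23  22 380] [123.62631579 277.06052632]
```

```bash
python3 fit.py 124 277; python3 - <<'E'
from h import *
f=np.load("w4.npz"); p={k:f[k] for k in f}
for l,pt in (("c",(123.63,277.06)),): print(at_z(p,pt,.067))
q=cap("wrist")
for l in("first_screw","pin_boss"):
    for t in nets.tip_of(q,l)[:1]: print(l,t["score"],at_z(q,t["point"],.067))
E
```

```text
blue 113 yel 79
init [0.4437 0.378 ] [0.4482 0.3837] fit [0.4442 0.3787 0.4482 0.384 ] cost 80.69289600930702
shift mm 6.608907827915911 dir 52.45550023155163
radius 0.10982826693884624 ang 147.66380926057292
radius 0.10942644028929807 ang 144.21558544269698
[0.44377859 0.37824115 0.067     ]
[0.44106456 0.32124569 0.16860801]
first_screw 0.65 [0.53655914 0.31886051 0.067     ]
pin_boss 0.6 [0.45065801 0.38768037 0.067     ]
```

apply_moves --series '[{"rx": 0, "ry": 0, "rz": 0, "x": 0.001, "y": 0.015, "z": 0, "jaw": 1}, {"rx": 0, "ry": 0, "rz": 0, "x": 0.003, "y": 0.035, "z": -0.005, "jaw": 1}, {"rx": 0, "ry": 0, "rz": 0, "x": 0.005, "y": 0.05, "z": -0.015, "jaw": 1}, {"rx": 0, "ry": 0, "rz": 0, "x": 0.0055, "y": 0.058, "z": -0.023, "jaw": 1}, {"rx": 0, "ry": 0, "rz": 0, "x": 0.0055, "y": 0.061, "z": -0.029, "jaw": 1}, {"rx": 0, "ry": 0, "rz": 0, "x": 0.0055, "y": 0.061, "z": -0.032, "jaw": 1}, {"rx": 0, "ry": 0, "rz": 0, "x": 0.0055, "y": 0.061, "z": -0.032, "jaw": 1}, {"rx": 0, "ry": 0, "rz": 0, "x": 0.0055, "y": 0.061, "z": -0.032, "jaw": 1}, {"rx": 0, "ry": 0, "rz": 0, "x": 0.0055, "y": 0.061, "z": -0.032, "jaw": 1}, {"rx": 0, "ry": 0, "rz": 0, "x": 0.0055, "y": 0.061, "z": -0.032, "jaw": 1}]'

```text
time_s: 7.77
position: [0.4467, 0.3819, 0.1368]
tool_rot: [0.743, 0.67, 0.0, 0.0]
ft_force: [0.8, -0.4, -0.4]
opening: 0.0169
gripper_force: 50.1
```

```bash
python3 - <<'E'
from h import *
p=cap("wrist")
for t in [(.4482,.384,.062),(.4442,.3787,.067)]: print(proj(p,t))
g=p["frame"][170:260,230:340]
cv2.imwrite("pics/w7.png",cv2.resize(g,None,fx=6,fy=6,interpolation=cv2.INTER_CUBIC))
E
```

```text
[0.44671086 0.38188151 0.13683193]
(np.float64(217.63891653207855), np.float64(284.4658513215347))
(np.float64(229.12326215248282), np.float64(278.77403094941224))
```

View pics/w7.png

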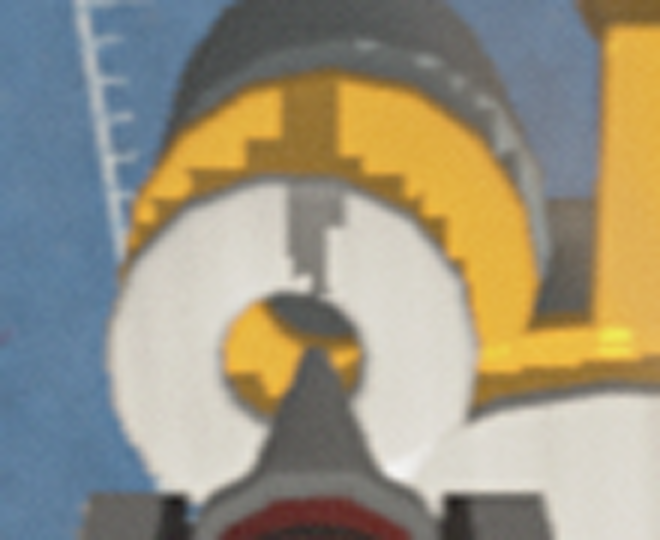

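The crop shows the cover hole centred at (360,293), the dark lens at its upper right, and the drift tip just over it, as predicted. Descending.

apply_moves --series '[{"rx": 0, "ry": 0, "rz": 0, "x": 0, "y": 0, "z": -0.004, "jaw": 1}, {"rx": 0, "ry": 0, "rz": 0, "x": 0, "y": 0, "z": -0.007, "jaw": 1}, {"rx": 0, "ry": 0, "rz": 0, "x": 0, "y": 0, "z": -0.009, "jaw": 1}, {"rx": 0, "ry": 0, "rz": 0, "x": 0, "y": 0, "z": -0.011, "jaw": 1}, {"rx": 0, "ry": 0, "rz": 0, "x": 0, "y": 0, "z": -0.011, "jaw": 1}]'

```text
time_s: 8.23
position: [0.4459, 0.3819, 0.1244]
tool_rot: [0.743, 0.67, -0.001, -0.0]
ft_force: [-0.6, 0.0, -1.2]
opening: 0.0172
gripper_force: 50.1
```

apply_moves --series '[{"rx": 0, "ry": 0, "rz": 0, "x": 0, "y": 0, "z": -0.002, "jaw": 1}, {"rx": 0, "ry": 0, "rz": 0, "x": 0, "y": 0, "z": -0.0035, "jaw": 1}, {"rx": 0, "ry": 0, "rz": 0, "x": 0, "y": 0, "z": -0.005, "jaw": 1}, {"rx": 0, "ry": 0, "rz": 0, "x": 0, "y": 0, "z": -0.005, "jaw": 1}]'

```text
time_s: 8.57
position: [0.4461, 0.3821, 0.1198]
tool_rot: [0.743, 0.67, -0.0, -0.0]
ft_force: [0.2, -0.3, -1.3]
opening: 0.017
gripper_force: 50.1
```

apply_moves --series '[{"rx": 0, "ry": 0, "rz": 0, "x": 0, "y": 0, "z": -0.002, "jaw": 1}, {"rx": 0, "ry": 0, "rz": 0, "x": 0.0003, "y": 0.0004, "z": -0.004, "jaw": 1}, {"rx": 0, "ry": 0, "rz": 0, "x": 0.0006, "y": 0.0008, "z": -0.006, "jaw": 1}, {"rx": 0, "ry": 0, "rz": 0, "x": 0.0009, "y": 0.0012, "z": -0.008, "jaw": 1}, {"rx": 0, "ry": 0, "rz": 0, "x": 0.0012, "y": 0.0016, "z": -0.01, "jaw": 1}, {"rx": 0, "ry": 0, "rz": 0, "x": 0.0015, "y": 0.002, "z": -0.012, "jaw": 1}, {"rx": 0, "ry": 0, "rz": 0, "x": 0.0015, "y": 0.002, "z": -0.012, "jaw": 1}]'

```text
time_s: 9.15
position: [0.4473, 0.3838, 0.1074]
tool_rot: [0.743, 0.67, -0.001, -0.0]
ft_force: [-1.3, -1.7, -1.0]
opening: 0.0167
gripper_force: 50.3
```

apply_moves --series '[{"rx": 0, "ry": 0, "rz": 0, "x": 0.0002, "y": 0.0001, "z": -0.0015, "jaw": 1}, {"rx": 0, "ry": 0, "rz": 0, "x": 0.0004, "y": 0.0003, "z": -0.003, "jaw": 1}, {"rx": 0, "ry": 0, "rz": 0, "x": 0.0005, "y": 0.0004, "z": -0.0045, "jaw": 1}, {"rx": 0, "ry": 0, "rz": 0, "x": 0.0006, "y": 0.0005, "z": -0.006, "jaw": 1}, {"rx": 0, "ry": 0, "rz": 0, "x": 0.0006, "y": 0.0005, "z": -0.0075, "jaw": 1}, {"rx": 0, "ry": 0, "rz": 0, "x": 0.0006, "y": 0.0005, "z": -0.0075, "jaw": 1}]'

```text
time_s: 9.65
position: [0.4484, 0.3846, 0.1003]
tool_rot: [0.743, 0.67, -0.0, -0.0]
ft_force: [-2.2, -1.7, -0.7]
opening: 0.0166
gripper_force: 50.2
```

apply_moves --series '[{"rx": 0, "ry": 0, "rz": 0, "x": 0, "y": 0, "z": -0.0015, "jaw": 1}, {"rx": 0, "ry": 0, "rz": 0, "x": 0, "y": 0, "z": -0.003, "jaw": 1}, {"rx": 0, "ry": 0, "rz": 0, "x": 0, "y": 0, "z": -0.0045, "jaw": 1}, {"rx": 0, "ry": 0, "rz": 0, "x": 0, "y": 0, "z": -0.006, "jaw": 1}, {"rx": 0, "ry": 0, "rz": 0, "x": 0, "y": 0, "z": -0.006, "jaw": 1}]'

```text
time_s: 10.07
position: [0.4483, 0.3846, 0.0942]
tool_rot: [0.743, 0.67, -0.0, -0.0]
ft_force: [-2.8, -1.4, -0.6]
opening: 0.0172
gripper_force: 50.2
```

apply_moves --series '[{"rx": 0, "ry": 0, "rz": 0, "x": 0, "y": 0, "z": -0.001, "jaw": 1}, {"rx": 0, "ry": 0, "rz": 0, "x": 0, "y": 0, "z": -0.002, "jaw": 1}, {"rx": 0, "ry": 0, "rz": 0, "x": 0, "y": 0, "z": -0.002, "jaw": 1}, {"rx": 0, "ry": 0, "rz": 0, "x": 0, "y": 0, "z": -0.002, "jaw": 1}]'

```text
time_s: 10.4
position: [0.4483, 0.3846, 0.0925]
tool_rot: [0.743, 0.67, -0.0, -0.0]
ft_force: [-2.3, -2.0, -1.3]
opening: 0.0171
gripper_force: 50.3
```

apply_moves --series '[{"rx": 0, "ry": 0, "rz": 0, "x": 0, "y": 0, "z": -0.001, "jaw": 1}, {"rx": 0, "ry": 0, "rz": 0, "x": 0, "y": 0, "z": -0.002, "jaw": 1}, {"rx": 0, "ry": 0, "rz": 0, "x": 0, "y": 0, "z": -0.003, "jaw": 1}, {"rx": 0, "ry": 0, "rz": 0, "x": 0, "y": 0, "z": -0.003, "jaw": 1}]'

```text
time_s: 10.73
position: [0.4483, 0.3847, 0.0895]
tool_rot: [0.743, 0.67, -0.0, -0.0]
ft_force: [-3.2, -1.1, 1.4]
opening: 0.0171
gripper_force: 50.3
```

apply_moves --series '[{"rx": 0, "ry": 0, "rz": 0, "x": 0, "y": 0, "z": -0.001, "jaw": 1}, {"rx": 0, "ry": 0, "rz": 0, "x": 0, "y": 0, "z": -0.002, "jaw": 1}, {"rx": 0, "ry": 0, "rz": 0, "x": 0, "y": 0, "z": -0.002, "jaw": 1}]'

```text
time_s: 10.98
position: [0.4483, 0.3847, 0.0874]
tool_rot: [0.743, 0.67, -0.0, -0.0]
ft_force: [-2.8, -0.6, -0.1]
opening: 0.017
gripper_force: 50.4
```

apply_moves --series '[{"rx": 0, "ry": 0, "rz": 0, "x": 0, "y": 0, "z": -0.001, "jaw": 1}, {"rx": 0, "ry": 0, "rz": 0, "x": 0, "y": 0, "z": -0.002, "jaw": 1}, {"rx": 0, "ry": 0, "rz": 0, "x": 0, "y": 0, "z": -0.002, "jaw": 1}]'

```text
time_s: 11.23
position: [0.4484, 0.3848, 0.0855]
tool_rot: [0.743, 0.67, 0.0, -0.0]
ft_force: [-3.2, 0.2, 1.1]
opening: 0.017
gripper_force: 50.4
```

apply_moves --series '[{"rx": 0, "ry": 0, "rz": 0, "x": 0, "y": 0, "z": -0.001, "jaw": 1}, {"rx": 0, "ry": 0, "rz": 0, "x": 0, "y": 0, "z": -0.0015, "jaw": 1}, {"rx": 0, "ry": 0, "rz": 0, "x": 0, "y": 0, "z": -0.0015, "jaw": 1}]'

```text
time_s: 11.48
position: [0.4485, 0.3849, 0.0843]
tool_rot: [0.743, 0.67, 0.0, -0.0]
ft_force: [-3.8, 0.6, 1.4]
opening: 0.0167
gripper_force: 50.4
```

apply_moves --series '[{"rx": 0, "ry": 0, "rz": 0, "x": -0.0003, "y": 0.0002, "z": -0.001, "jaw": 1}, {"rx": 0, "ry": 0, "rz": 0, "x": -0.0003, "y": 0.0002, "z": -0.0015, "jaw": 1}, {"rx": 0, "ry": 0, "rz": 0, "x": -0.0003, "y": 0.0002, "z": -0.0015, "jaw": 1}]'

```text
time_s: 11.73
position: [0.4484, 0.385, 0.0828]
tool_rot: [0.743, 0.67, 0.0, 0.0]
ft_force: [-1.3, 1.4, 1.5]
opening: 0.0168
gripper_force: 50.4
```

apply_moves --series '[{"rx": 0, "ry": 0, "rz": 0, "x": 0, "y": 0, "z": -0.001, "jaw": 1}, {"rx": 0, "ry": 0, "rz": 0, "x": 0, "y": 0, "z": -0.0015, "jaw": 1}, {"rx": 0, "ry": 0, "rz": 0, "x": 0, "y": 0, "z": -0.0015, "jaw": 1}]'

```text
time_s: 11.98
position: [0.4484, 0.3851, 0.0813]
tool_rot: [0.743, 0.67, 0.0, 0.0]
ft_force: [-2.6, 1.7, 1.7]
opening: 0.0168
gripper_force: 50.4
```

apply_moves --series '[{"rx": 0, "ry": 0, "rz": 0, "x": -0.0002, "y": 0.0002, "z": -0.001, "jaw": 1}, {"rx": 0, "ry": 0, "rz": 0, "x": -0.0002, "y": 0.0002, "z": -0.0015, "jaw": 1}, {"rx": 0, "ry": 0, "rz": 0, "x": -0.0002, "y": 0.0002, "z": -0.0015, "jaw": 1}]'

```text
time_s: 12.23
position: [0.4483, 0.3851, 0.0797]
tool_rot: [0.743, 0.67, 0.001, 0.0]
ft_force: [-0.5, 2.5, 0.8]
opening: 0.017
gripper_force: 50.3
```

apply_moves --series '[{"rx": 0, "ry": 0, "rz": 0, "x": 0, "y": 0, "z": -0.001, "jaw": 1}, {"rx": 0, "ry": 0, "rz": 0, "x": 0, "y": 0, "z": -0.0015, "jaw": 1}, {"rx": 0, "ry": 0, "rz": 0, "x": 0, "y": 0, "z": -0.0015, "jaw": 1}]'

```text
time_s: 12.48
position: [0.4483, 0.3852, 0.0783]
tool_rot: [0.743, 0.67, 0.001, 0.0]
ft_force: [0.3, 2.0, 1.4]
opening: 0.0171
gripper_force: 50.4
```

apply_moves --series '[{"rx": 0, "ry": 0, "rz": 0, "x": 0, "y": 0, "z": -0.0005, "jaw": 1}, {"rx": 0, "ry": 0, "rz": 0, "x": 0, "y": 0, "z": -0.001, "jaw": 1}, {"rx": 0, "ry": 0, "rz": 0, "x": 0, "y": 0, "z": -0.001, "jaw": 1}]'

```text
time_s: 12.73
position: [0.4482, 0.3852, 0.0773]
tool_rot: [0.743, 0.67, 0.0, 0.0]
ft_force: [0.4, 2.8, 1.6]
opening: 0.0169
gripper_force: 50.4
```

Nearly home; now 0.7 mm steps until the force rises.

apply_moves --series '[{"rx": 0, "ry": 0, "rz": 0, "x": 0, "y": 0.0001, "z": -0.0004, "jaw": 1}, {"rx": 0, "ry": 0, "rz": 0, "x": 0, "y": 0.0001, "z": -0.0007, "jaw": 1}, {"rx": 0, "ry": 0, "rz": 0, "x": 0, "y": 0.0001, "z": -0.0007, "jaw": 1}]'

```text
time_s: 12.98
position: [0.4482, 0.3853, 0.0765]
tool_rot: [0.743, 0.67, 0.0, 0.0]
ft_force: [1.3, 2.9, 2.1]
opening: 0.0168
gripper_force: 50.4
```

apply_moves --series '[{"rx": 0, "ry": 0, "rz": 0, "x": 0, "y": 0.0001, "z": -0.0004, "jaw": 1}, {"rx": 0, "ry": 0, "rz": 0, "x": 0, "y": 0.0001, "z": -0.0007, "jaw": 1}, {"rx": 0, "ry": 0, "rz": 0, "x": 0, "y": 0.0001, "z": -0.0007, "jaw": 1}]'

```text
time_s: 13.23
position: [0.4482, 0.3854, 0.0762]
tool_rot: [0.743, 0.67, 0.0, 0.0]
ft_force: [-0.3, 2.4, 5.4]
opening: 0.0169
gripper_force: 50.8
```

apply_moves --series '[{"rx": 0, "ry": 0, "rz": 0, "x": 0, "y": 0, "z": -0.0005, "jaw": 1}, {"rx": 0, "ry": 0, "rz": 0, "x": 0, "y": 0, "z": -0.0005, "jaw": 1}, {"rx": 0, "ry": 0, "rz": 0, "x": 0, "y": 0, "z": -0.0005, "jaw": 1}]'

```text
time_s: 13.48
position: [0.4483, 0.3854, 0.0762]
tool_rot: [0.743, 0.67, 0.0, 0.0]
ft_force: [-0.9, 0.5, 7.3]
opening: 0.0169
gripper_force: 51.2
```

Position holds while the force rises, so the collar is home. Releasing.

apply_moves --series '[{"rx": 0, "ry": 0, "rz": 0, "x": 0, "y": 0, "z": 0.0005, "jaw": 1}, {"rx": 0, "ry": 0, "rz": 0, "x": 0, "y": 0, "z": 0.0005, "jaw": 0.3}, {"rx": 0, "ry": 0, "rz": 0, "x": 0, "y": 0, "z": 0.001, "jaw": 0.1}, {"rx": 0, "ry": 0, "rz": 0, "x": 0, "y": 0, "z": 0.001, "jaw": 0.1}, {"rx": 0, "ry": 0, "rz": 0, "x": 0, "y": 0, "z": 0.006, "jaw": 0.0}, {"rx": 0, "ry": 0, "rz": 0, "x": 0, "y": 0, "z": 0.02, "jaw": 0.0}, {"rx": 0, "ry": 0, "rz": 0, "x": 0, "y": 0, "z": 0.045, "jaw": 0.0}, {"rx": 0, "ry": 0, "rz": 0, "x": 0, "y": 0, "z": 0.08, "jaw": -0.5}, {"rx": 0, "ry": 0, "rz": 0, "x": 0, "y": -0.015, "z": 0.1, "jaw": -1}, {"rx": 0, "ry": 0, "rz": 0, "x": 0, "y": -0.05, "z": 0.11, "jaw": -1}]'

```text
time_s: 14.32
position: [0.4498, 0.3378, 0.191]
tool_rot: [0.741, 0.671, 0.004, 0.001]
ft_force: [1.2, 0.3, 1.4]
opening: 0.0769
gripper_force: 0.0
```

apply_moves --series '[{"rx": 0, "ry": 0, "rz": 0, "x": 0, "y": -0.01, "z": 0, "jaw": -1}, {"rx": 0, "ry": 0, "rz": 0, "x": 0, "y": -0.01, "z": 0, "jaw": -1}, {"rx": 0, "ry": 0, "rz": 0, "x": 0, "y": -0.01, "z": 0, "jaw": -1}, {"rx": 0, "ry": 0, "rz": 0, "x": 0, "y": -0.01, "z": 0, "jaw": -1}]'

```text
time_s: 14.65
position: [0.4475, 0.3257, 0.1847]
tool_rot: [0.742, 0.67, -0.001, -0.0]
ft_force: [0.6, 0.3, -1.0]
opening: 0.0853
gripper_force: 0.0
```

```bash
python3 - <<'E'
from h import *
np.set_printoptions(precision=4,suppress=True)
p=cap("wrist"); cv2.imwrite("pics/w8.png",p["frame"]); np.savez("w8.npz",frame=p["frame"],W=p["W"],intrinsics=p["intrinsics"])
for l,z in(("first_screw",.067),("drift",.067),("bolt_boss",.067)):
    for t in nets.tip_of(p,l)[:1]: print(l,t["score"],np.round(t["point"],1),at_z(p,t["point"],z))
print(proj(p,[.4363,.2757,.067]),proj(p,[.4483,.3852,.067]))
E
```

```text
[0.4475 0.3257 0.1847]
first_screw 0.8 [201.7 405.2] [0.5351 0.3182 0.067 ]
drift 0.6 [120.4 275.6] [0.4487 0.3842 0.067 ]
bolt_boss 0.82 [268.8 272.2] [0.4344 0.2762 0.067 ]
(np.float64(269.13048416829844), np.float64(274.8043458535498)) (np.float64(119.01122448893832), np.float64(274.84650646683025))
```

View pics/w8.png

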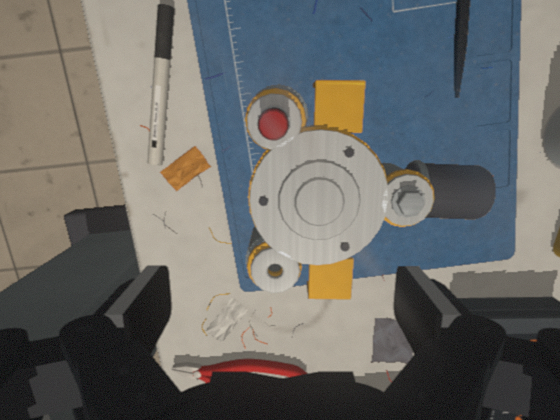

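The drift stands home at (122,274), and the bolt hole shows dark at about (271,275), matching the prediction. Fetching the bolt.

apply_moves --series '[{"rx": 0, "ry": 0, "rz": 0, "x": 0, "y": -0.02, "z": 0, "jaw": -1}, {"rx": 0, "ry": 0, "rz": 0, "x": 0.001, "y": -0.06, "z": 0, "jaw": -1}, {"rx": 0, "ry": 0, "rz": 0, "x": 0.003, "y": -0.1, "z": 0, "jaw": -1}, {"rx": 0, "ry": 0, "rz": 0, "x": 0.005, "y": -0.14, "z": 0, "jaw": -1}, {"rx": 0, "ry": 0, "rz": 0, "x": 0.006, "y": -0.18, "z": 0, "jaw": -1}, {"rx": 0, "ry": 0, "rz": 0, "x": 0.008, "y": -0.22, "z": 0, "jaw": -1}, {"rx": 0, "ry": 0, "rz": 0, "x": 0.008, "y": -0.25, "z": -0.01, "jaw": -1}, {"rx": 0, "ry": 0, "rz": 0, "x": 0.008, "y": -0.268, "z": -0.02, "jaw": -1}, {"rx": 0, "ry": 0, "rz": 0, "x": 0.008, "y": -0.272, "z": -0.025, "jaw": -1}, {"rx": 0, "ry": 0, "rz": 0, "x": 0.008, "y": -0.272, "z": -0.025, "jaw": -1}]'

```text
time_s: 15.68
position: [0.4551, 0.0529, 0.1589]
tool_rot: [0.743, 0.669, -0.001, -0.001]
ft_force: [0.2, -0.5, -0.4]
opening: 0.0853
gripper_force: 0.0
```

apply_moves --series '[{"rx": 0, "ry": 0, "rz": 0, "x": 0, "y": 0, "z": 0, "jaw": -1}, {"rx": 0, "ry": 0, "rz": 0, "x": 0, "y": 0, "z": 0, "jaw": -1}, {"rx": 0, "ry": 0, "rz": 0, "x": 0, "y": 0, "z": 0, "jaw": -1}]'

```text
time_s: 15.93
position: [0.4563, 0.0543, 0.1608]
tool_rot: [0.742, 0.671, 0.0, 0.0]
ft_force: [-0.3, 0.7, 0.3]
opening: 0.0856
gripper_force: 0.0
```

```bash
python3 - <<'E'
from h import *
np.set_printoptions(precision=4,suppress=True)
p=cap("wrist"); cv2.imwrite("pics/w9.png",p["frame"])
print(proj(p,[.4555,.053,.078]))
for t in nets.tip_of(p,"bolt")[:2]: print(t["score"],np.round(t["point"],1),at_z(p,t["point"],.058))
for t in nets.boxes_of(p,"bolt")[:2]: print(t["score"],np.round(t["point"],1),at_z(p,t["point"],.07))
hsv=cv2.cvtColor(p["frame"],cv2.COLOR_BGR2HSV)
m=((hsv[...,0]>17)&(hsv[...,0]<32)&(hsv[...,1]>110)&(hsv[...,2]>120)).astype(np.uint8)
n,_,st,ce=cv2.connectedComponentsWithStats(m)
for s,c in zip(st[1:],ce[1:]):
    if s[4]>100: print(s,c[::-1],at_z(p,c[::-1],.076))
E
```

```text
[0.4563 0.0543 0.1608]
(np.float64(219.64815220709303), np.float64(281.3706251668198))
0.68 [215.8 286.5] [0.4586 0.0494 0.058 ]
0.56 [219.1 284. ] [0.457  0.0508 0.07  ]
0.15 [194.2 350.5] [0.501 0.063 0.07 ]
[270 207  31  26 635] [218.8882 284.7921] [0.4576 0.0527 0.076 ]
```

View pics/w9.png

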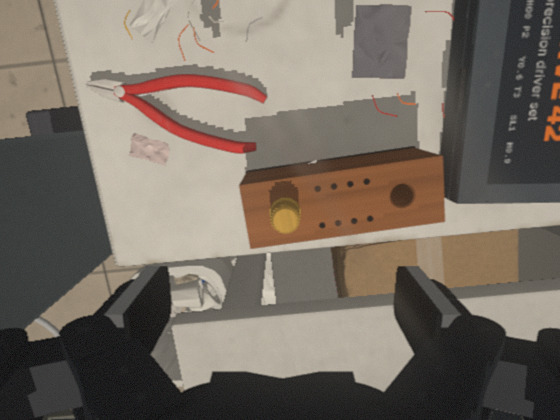

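The bolt head is seen at (216,285) in the block, with the empty hole at (195,401). Grasping the bolt.

apply_moves --series '[{"rx": 0, "ry": 0, "rz": 0, "x": 0.0012, "y": -0.0022, "z": -0.02, "jaw": -1}, {"rx": 0, "ry": 0, "rz": 0, "x": 0.0012, "y": -0.0022, "z": -0.045, "jaw": -1}, {"rx": 0, "ry": 0, "rz": 0, "x": 0.0012, "y": -0.0022, "z": -0.07, "jaw": -1}, {"rx": 0, "ry": 0, "rz": 0, "x": 0.0012, "y": -0.0022, "z": -0.088, "jaw": -0.6}, {"rx": 0, "ry": 0, "rz": 0, "x": 0.0012, "y": -0.0022, "z": -0.0955, "jaw": 0.1}, {"rx": 0, "ry": 0, "rz": 0, "x": 0.0012, "y": -0.0022, "z": -0.0955, "jaw": 0.2}, {"rx": 0, "ry": 0, "rz": 0, "x": 0.0012, "y": -0.0022, "z": -0.0955, "jaw": 0.2}, {"rx": 0, "ry": 0, "rz": 0, "x": 0.0012, "y": -0.0022, "z": -0.0955, "jaw": 0.2}, {"rx": 0, "ry": 0, "rz": 0, "x": 0.0012, "y": -0.0022, "z": -0.0955, "jaw": 0.2}]'

```text
time_s: 16.83
position: [0.4584, 0.051, 0.0663]
tool_rot: [0.743, 0.67, 0.001, 0.001]
ft_force: [-0.1, 0.1, -0.9]
opening: 0.0341
gripper_force: 0.0
```

apply_moves --series '[{"rx": 0, "ry": 0, "rz": 0, "x": 0, "y": 0.001, "z": -0.001, "jaw": 1}, {"rx": 0, "ry": 0, "rz": 0, "x": 0, "y": 0.001, "z": -0.001, "jaw": 1}, {"rx": 0, "ry": 0, "rz": 0, "x": 0, "y": 0.001, "z": -0.001, "jaw": 1}, {"rx": 0, "ry": 0, "rz": 0, "x": 0, "y": 0.001, "z": -0.001, "jaw": 1}, {"rx": 0, "ry": 0, "rz": 0, "x": 0, "y": 0.001, "z": -0.001, "jaw": 1}]' --newtons 50

```text
time_s: 17.25
position: [0.458, 0.0521, 0.0649]
tool_rot: [0.743, 0.67, 0.001, 0.001]
ft_force: [-1.9, 0.7, 5.6]
opening: 0.0157
gripper_force: 48.9
```

apply_moves --series '[{"rx": 0, "ry": 0, "rz": 0, "x": 0, "y": 0, "z": 0.015, "jaw": 1}, {"rx": 0, "ry": 0, "rz": 0, "x": 0, "y": 0, "z": 0.045, "jaw": 1}, {"rx": 0, "ry": 0, "rz": 0, "x": 0, "y": 0.015, "z": 0.075, "jaw": 1}, {"rx": 0, "ry": 0, "rz": 0, "x": -0.005, "y": 0.045, "z": 0.095, "jaw": 1}, {"rx": 0, "ry": 0, "rz": 0, "x": -0.01, "y": 0.08, "z": 0.1, "jaw": 1}, {"rx": 0, "ry": 0, "rz": 0, "x": -0.018, "y": 0.115, "z": 0.1, "jaw": 1}, {"rx": 0, "ry": 0, "rz": 0, "x": -0.024, "y": 0.142, "z": 0.1, "jaw": 1}, {"rx": 0, "ry": 0, "rz": 0, "x": -0.026, "y": 0.154, "z": 0.1, "jaw": 1}, {"rx": 0, "ry": 0, "rz": 0, "x": -0.026, "y": 0.158, "z": 0.1, "jaw": 1}, {"rx": 0, "ry": 0, "rz": 0, "x": -0.026, "y": 0.158, "z": 0.1, "jaw": 1}]'

```text
time_s: 18.08
position: [0.4309, 0.2106, 0.1637]
tool_rot: [0.742, 0.67, -0.0, 0.0]
ft_force: [-0.5, 0.4, -1.9]
opening: 0.0162
gripper_force: 49.4
```

apply_moves --series '[{"rx": 0, "ry": 0, "rz": 0, "x": 0, "y": 0, "z": 0, "jaw": 1}, {"rx": 0, "ry": 0, "rz": 0, "x": 0, "y": 0, "z": 0, "jaw": 1}, {"rx": 0, "ry": 0, "rz": 0, "x": 0, "y": 0, "z": 0, "jaw": 1}, {"rx": 0, "ry": 0, "rz": 0, "x": 0, "y": 0, "z": 0, "jaw": 1}, {"rx": 0, "ry": 0, "rz": 0, "x": 0, "y": 0, "z": 0, "jaw": 1}]'

```text
time_s: 18.5
position: [0.4313, 0.2095, 0.1638]
tool_rot: [0.743, 0.669, -0.0, 0.0]
ft_force: [-0.7, 0.1, -0.7]
opening: 0.0156
gripper_force: 49.4
```

```bash
python3 - <<'E'
from h import *
np.set_printoptions(precision=4,suppress=True,linewidth=200)
p=cap("wrist"); np.savez("wb.npz",frame=p["frame"],W=p["W"],intrinsics=p["intrinsics"])
for l,z in(("first_screw",.067),("bolt_boss",.067),("drift",.067)):
    for t in nets.tip_of(p,l)[:1]: print(l,t["score"],np.round(t["point"],1),at_z(p,t["point"],z))
r0,c0=proj(p,[.4363,.2757,.067]); print(r0,c0); r0=int(r0);c0=int(c0)
g=cv2.cvtColor(p["frame"],cv2.COLOR_BGR2GRAY); print(g[r0-18:r0+19:2,c0-20:c0+21:2])
hsv=cv2.cvtColor(p["frame"],cv2.COLOR_BGR2HSV); print(hsv[r0-18:r0+19:3,c0-20:c0+21:3,1])
o=sensors.get_obs(); T=np.array(o["position"]); print(proj(p,T+[0,0,.013]),proj(p,T+[0,0,-.033]))
r1,c1=map(int,proj(p,T+[0,0,.013])); print(hsv[r1-25:r1+30:5,c1-30:c1+31:4,0])
m=((hsv[...,0]>14)&(hsv[...,0]<32)&(hsv[...,1]>90)).astype(np.uint8); m[:230]=0
n,_,st,ce=cv2.connectedComponentsWithStats(m)
for s,c in zip(st[1:],ce[1:]):
    if s[4]>100: print(s,c[::-1])
E
```

```text
[0.4313 0.2095 0.1638]
first_screw 0.83 [ 13.8 442.1] [0.5362 0.3184 0.067 ]
bolt_boss 0.68 [106.9 276.1] [0.4344 0.2767 0.067 ]
108.16419371266022 279.27381012129393
[[115 121 119 119 119 120 122 119 122 119 119 119 122 122 124 122 125 121 124 121 122]
 [118 117 117 118 117 120 121 118 119 121 119 118 120 124 120 121 121 123 123 119 124]
 [118 118 118 118 119 118 121 116 118 120 115 120 119 120 119 123 124 123 123 121 122]
 [121 115 118 119 120 117 120 118 118 117 115 116 118 122 121 121 123 123 122 122 122]
 [121 119 118 120 117 117 119 116 117 118 116 114 116 118 120 122 120 122 122 120 123]
 [122 118 118 120 115 118 118 115 114 109 104 109 114 119 119 119 119 123 124 122 123]
 [118 121 119 118 115 118 116 109  97  98 103 104 101 110 117 120 122 124 123 121 121]
 [122 119 122 119 117 115 110 102 102 105 106 107 107 101 107 119 119 122 122 122 125]
 [123 122 120 123 120 116 104 104 103 100 106 108 107 104 106 118 120 121 121 122 122]
 [125 121 118 124 117 113 100 105 101 102 104 106 105 103 100 106 120 122 120 119 119]
 [120 120 122 122 119 113 108 103  99 101 104 106 107 107 103 1
[... 1524 characters left out ...]
float64(282.0689691441556)) (np.float64(244.70079219339394), np.float64(282.1421615811615))
[[24 26 10 19 20 20 19 19 19 17 19 19 18 25 12 21]
 [13 13 21 19 19 18 19 19 19 18 19 18 19 12 21 25]
 [35 18 25 20 19 19 19 19 19 19 19 19 19 16 18 13]
 [18 10 18 19 19 19 19 19 19 18 19 19 19 19 15 17]
 [21 21 16 19 19 19 19 19 19 19 20 19 19 19 15 13]
 [15 12 19 19 19 19 19 19 19 19 19 19 19 18 18 11]
 [21 23 11 19 19 19 19 19 19 19 19 19 19 20 19 17]
 [17 15  8 19 19 19 19 19 19 19 19 19 19 11 23 17]
 [17 20  3 19 18 19 19 19 19 19 19 18 18 16 11 19]
 [13  6 13  2  2  2 12 16 19 19 20 17 23 16  8 13]
 [20 18  3  1  1  3  2  3  3  2  5  2  3 23  8 15]]
[ 260  239   45   68 2437] [274.673  282.0386]
```

```bash
python3 - <<'E'
from h import *
np.set_printoptions(precision=4,suppress=True)
f=np.load("wb.npz"); p={k:f[k] for k in f}
hsv=cv2.cvtColor(cv2.GaussianBlur(p["frame"],(3,3),0),cv2.COLOR_BGR2HSV); m=np.zeros((420,560),np.uint8)
m[95:128,264:298]=((hsv[...,1]>35))[95:128,264:298]
m=cv2.morphologyEx(m,cv2.MORPH_CLOSE,np.ones((5,5)))
cs,_=cv2.findContours(m,cv2.RETR_EXTERNAL,cv2.CHAIN_APPROX_NONE); c=max(cs,key=cv2.contourArea)
print(cv2.fitEllipse(c),cv2.minEnclosingCircle(c),cv2.boundingRect(c))
e=cv2.fitEllipse(c)[0]; print(at_z(p,e[::-1],.067))
sc=np.array([.5365,.319]); d=np.array([.4483,.3852])-sc
for s in ([.5365,.319],[.537,.320]):
    d=np.array([.4483,.3852])-s; print(np.hypot(*d), s+R.from_euler('z',60,degrees=True).as_matrix()[:2,:2]@d)
# shank edge: rows of the brass blob's silhouettes
h=cv2.cvtColor(p["frame"],cv2.COLOR_BGR2HSV); b=((h[...,0]>14)&(h[...,0]<32)&(h[...,1]>90))
for r in range(236,312,4): 
    k=np.where(b[r,240:325])[0]; print(r,(k.min()+240,k.max()+240) if len(k) else None,end=' ')
T=np.array([.4313,.2095,.1638]); 
for dz in(-.033,-.0069,-.0039,.013): print(dz,proj(p,T+[0,0,dz]))
E
```

```text
((279.4970397949219, 111.33330535888672), (17.744922637939453, 19.470909118652344), 154.40065002441406) ((279.3863525390625, 111.2727279663086), 9.871828079223633) (270, 102, 20, 20)
[0.4362 0.2738 0.067 ]
0.11028000725426162 [0.4351 0.2757]
0.11008510344274564 [0.4362 0.2758]
236 None 240 (np.int64(277), np.int64(287)) 244 (np.int64(274), np.int64(290)) 248 (np.int64(269), np.int64(295)) 252 (np.int64(264), np.int64(300)) 256 (np.int64(263), np.int64(302)) 260 (np.int64(263), np.int64(301)) 264 (np.int64(262), np.int64(301)) 268 (np.int64(262), np.int64(302)) 272 (np.int64(262), np.int64(302)) 276 (np.int64(261), np.int64(303)) 280 (np.int64(261), np.int64(304)) 284 (np.int64(261), np.int64(303)) 288 (np.int64(260), np.int64(303)) 292 (np.int64(261), np.int64(304)) 296 (np.int64(261), np.int64(303)) 300 (np.int64(265), np.int64(299)) 304 (np.int64(271), np.int64(307)) 308 None -0.033 (np.float64(245.4130687079022), np.float64(282.46663258755217))
-0.0069 (np.float64(266.73565779960956), np.float64(282.4808077340792))
-0.0039 (np.float64(269.62159784866003), np.float64(282.48272629204075))
0.013 (np.float64(288.0794604967884), np.float64(282.494996983301))
```

apply_moves --series '[{"rx": 0, "ry": 0, "rz": 0, "x": 0.001, "y": 0.015, "z": 0, "jaw": 1}, {"rx": 0, "ry": 0, "rz": 0, "x": 0.002, "y": 0.035, "z": -0.01, "jaw": 1}, {"rx": 0, "ry": 0, "rz": 0, "x": 0.004, "y": 0.053, "z": -0.025, "jaw": 1}, {"rx": 0, "ry": 0, "rz": 0, "x": 0.0047, "y": 0.063, "z": -0.04, "jaw": 1}, {"rx": 0, "ry": 0, "rz": 0, "x": 0.0047, "y": 0.0657, "z": -0.05, "jaw": 1}, {"rx": 0, "ry": 0, "rz": 0, "x": 0.0047, "y": 0.0657, "z": -0.055, "jaw": 1}, {"rx": 0, "ry": 0, "rz": 0, "x": 0.0047, "y": 0.0657, "z": -0.055, "jaw": 1}, {"rx": 0, "ry": 0, "rz": 0, "x": 0.0047, "y": 0.0657, "z": -0.055, "jaw": 1}, {"rx": 0, "ry": 0, "rz": 0, "x": 0.0047, "y": 0.0657, "z": -0.055, "jaw": 1}, {"rx": 0, "ry": 0, "rz": 0, "x": 0.0047, "y": 0.0657, "z": -0.055, "jaw": 1}]'

```text
time_s: 19.53
position: [0.4365, 0.2755, 0.1098]
tool_rot: [0.743, 0.669, 0.001, 0.0]
ft_force: [0.1, -0.7, -0.4]
opening: 0.0157
gripper_force: 49.4
```

apply_moves --series '[{"rx": 0, "ry": 0, "rz": 0, "x": -0.0003, "y": 0, "z": -0.003, "jaw": 1}, {"rx": 0, "ry": 0, "rz": 0, "x": -0.0003, "y": 0, "z": -0.006, "jaw": 1}, {"rx": 0, "ry": 0, "rz": 0, "x": -0.0003, "y": 0, "z": -0.008, "jaw": 1}, {"rx": 0, "ry": 0, "rz": 0, "x": -0.0003, "y": 0, "z": -0.008, "jaw": 1}]'

```text
time_s: 19.87
position: [0.4351, 0.2755, 0.1001]
tool_rot: [0.743, 0.67, -0.001, -0.0]
ft_force: [-0.8, 0.4, -1.3]
opening: 0.0159
gripper_force: 49.4
```

apply_moves --series '[{"rx": 0, "ry": 0, "rz": 0, "x": 0, "y": 0, "z": -0.001, "jaw": 1}, {"rx": 0, "ry": 0, "rz": 0, "x": 0, "y": 0, "z": -0.0015, "jaw": 1}, {"rx": 0, "ry": 0, "rz": 0, "x": 0, "y": 0, "z": -0.0015, "jaw": 1}]'

```text
time_s: 20.12
position: [0.4355, 0.2758, 0.0992]
tool_rot: [0.743, 0.67, -0.0, -0.0]
ft_force: [0.4, 0.7, -1.3]
opening: 0.0156
gripper_force: 49.4
```

apply_moves --series '[{"rx": 0, "ry": 0, "rz": 0, "x": 0, "y": 0, "z": -0.0007, "jaw": 1}, {"rx": 0, "ry": 0, "rz": 0, "x": 0, "y": 0, "z": -0.0014, "jaw": 1}, {"rx": 0, "ry": 0, "rz": 0, "x": 0, "y": 0, "z": -0.0014, "jaw": 1}]'

```text
time_s: 20.37
position: [0.4358, 0.2757, 0.098]
tool_rot: [0.743, 0.67, 0.0, 0.0]
ft_force: [0.7, -0.2, 0.1]
opening: 0.0162
gripper_force: 49.5
```

apply_moves --series '[{"rx": 0, "ry": 0, "rz": 0, "x": 0, "y": 0, "z": -0.0007, "jaw": 1}, {"rx": 0, "ry": 0, "rz": 0, "x": 0, "y": 0, "z": -0.0015, "jaw": 1}, {"rx": 0, "ry": 0, "rz": 0, "x": 0, "y": 0, "z": -0.0015, "jaw": 1}]'

```text
time_s: 20.62
position: [0.4357, 0.2756, 0.0963]
tool_rot: [0.743, 0.67, 0.0, 0.0]
ft_force: [1.3, -2.0, 0.1]
opening: 0.016
gripper_force: 49.4
```

apply_moves --series '[{"rx": 0, "ry": 0, "rz": 0, "x": 0, "y": 0, "z": -0.0007, "jaw": 1}, {"rx": 0, "ry": 0, "rz": 0, "x": 0, "y": 0, "z": -0.0015, "jaw": 1}, {"rx": 0, "ry": 0, "rz": 0, "x": 0, "y": 0, "z": -0.0015, "jaw": 1}]'

```text
time_s: 20.87
position: [0.4357, 0.2756, 0.0948]
tool_rot: [0.743, 0.67, 0.0, 0.0]
ft_force: [1.2, -1.1, 0.7]
opening: 0.0159
gripper_force: 49.4
```

apply_moves --series '[{"rx": 0, "ry": 0, "rz": 0, "x": 0.0002, "y": -0.0003, "z": -0.0007, "jaw": 1}, {"rx": 0, "ry": 0, "rz": 0, "x": 0.0002, "y": -0.0003, "z": -0.0015, "jaw": 1}, {"rx": 0, "ry": 0, "rz": 0, "x": 0.0002, "y": -0.0003, "z": -0.0015, "jaw": 1}]'

```text
time_s: 21.12
position: [0.4358, 0.2754, 0.0932]
tool_rot: [0.743, 0.67, 0.0, 0.0]
ft_force: [1.3, -1.3, 0.7]
opening: 0.0159
gripper_force: 49.4
```

apply_moves --series '[{"rx": 0, "ry": 0, "rz": 0, "x": 0, "y": 0, "z": -0.0007, "jaw": 1}, {"rx": 0, "ry": 0, "rz": 0, "x": 0, "y": 0, "z": -0.0015, "jaw": 1}, {"rx": 0, "ry": 0, "rz": 0, "x": 0, "y": 0, "z": -0.0015, "jaw": 1}]'

```text
time_s: 21.37
position: [0.4358, 0.2754, 0.0918]
tool_rot: [0.743, 0.67, 0.0, 0.0]
ft_force: [1.5, -1.7, -0.1]
opening: 0.0154
gripper_force: 49.5
```

apply_moves --series '[{"rx": 0, "ry": 0, "rz": 0, "x": 0, "y": 0, "z": -0.0007, "jaw": 1}, {"rx": 0, "ry": 0, "rz": 0, "x": 0, "y": 0, "z": -0.0015, "jaw": 1}, {"rx": 0, "ry": 0, "rz": 0, "x": 0, "y": 0, "z": -0.0015, "jaw": 1}]'

```text
time_s: 21.62
position: [0.4358, 0.2754, 0.0903]
tool_rot: [0.743, 0.67, 0.0, 0.0]
ft_force: [2.1, -2.2, -0.1]
opening: 0.0162
gripper_force: 49.5
```

apply_moves --series '[{"rx": 0, "ry": 0, "rz": 0, "x": 0.0002, "y": -0.0002, "z": -0.001, "jaw": 1}, {"rx": 0, "ry": 0, "rz": 0, "x": 0.0002, "y": -0.0002, "z": -0.002, "jaw": 1}, {"rx": 0, "ry": 0, "rz": 0, "x": 0.0002, "y": -0.0002, "z": -0.003, "jaw": 1}, {"rx": 0, "ry": 0, "rz": 0, "x": 0.0002, "y": -0.0002, "z": -0.003, "jaw": 1}]'

```text
time_s: 21.95
position: [0.4358, 0.2752, 0.0871]
tool_rot: [0.743, 0.67, -0.0, -0.0]
ft_force: [2.1, -0.9, -1.1]
opening: 0.0158
gripper_force: 49.4
```

apply_moves --series '[{"rx": 0, "ry": 0, "rz": 0, "x": 0.0001, "y": -0.0001, "z": -0.001, "jaw": 1}, {"rx": 0, "ry": 0, "rz": 0, "x": 0.0001, "y": -0.0001, "z": -0.002, "jaw": 1}, {"rx": 0, "ry": 0, "rz": 0, "x": 0.0001, "y": -0.0001, "z": -0.003, "jaw": 1}, {"rx": 0, "ry": 0, "rz": 0, "x": 0.0001, "y": -0.0001, "z": -0.004, "jaw": 1}, {"rx": 0, "ry": 0, "rz": 0, "x": 0.0001, "y": -0.0001, "z": -0.004, "jaw": 1}]'

```text
time_s: 22.37
position: [0.4359, 0.2751, 0.0831]
tool_rot: [0.743, 0.67, -0.0, -0.0]
ft_force: [0.8, -1.2, -0.1]
opening: 0.0157
gripper_force: 49.4
```

apply_moves --series '[{"rx": 0, "ry": 0, "rz": 0, "x": 0, "y": 0, "z": -0.001, "jaw": 1}, {"rx": 0, "ry": 0, "rz": 0, "x": 0, "y": 0, "z": -0.002, "jaw": 1}, {"rx": 0, "ry": 0, "rz": 0, "x": 0, "y": 0, "z": -0.003, "jaw": 1}, {"rx": 0, "ry": 0, "rz": 0, "x": 0, "y": 0, "z": -0.004, "jaw": 1}, {"rx": 0, "ry": 0, "rz": 0, "x": 0, "y": 0, "z": -0.005, "jaw": 1}, {"rx": 0, "ry": 0, "rz": 0, "x": 0, "y": 0, "z": -0.005, "jaw": 1}]'

```text
time_s: 22.87
position: [0.4359, 0.2751, 0.0781]
tool_rot: [0.743, 0.67, -0.0, -0.0]
ft_force: [0.3, -0.9, -0.6]
opening: 0.0157
gripper_force: 49.4
```

apply_moves --series '[{"rx": 0, "ry": 0, "rz": 0, "x": 0, "y": 0, "z": -0.001, "jaw": 1}, {"rx": 0, "ry": 0, "rz": 0, "x": 0, "y": 0, "z": -0.002, "jaw": 1}, {"rx": 0, "ry": 0, "rz": 0, "x": 0, "y": 0, "z": -0.003, "jaw": 1}, {"rx": 0, "ry": 0, "rz": 0, "x": 0, "y": 0, "z": -0.003, "jaw": 1}]'

```text
time_s: 23.2
position: [0.436, 0.2751, 0.0752]
tool_rot: [0.743, 0.67, -0.0, 0.0]
ft_force: [0.8, -2.8, -0.3]
opening: 0.0162
gripper_force: 49.4
```

apply_moves --series '[{"rx": 0, "ry": 0, "rz": 0, "x": 0, "y": 0, "z": -0.0005, "jaw": 1}, {"rx": 0, "ry": 0, "rz": 0, "x": 0, "y": 0, "z": -0.001, "jaw": 1}, {"rx": 0, "ry": 0, "rz": 0, "x": 0, "y": 0, "z": -0.001, "jaw": 1}]'

```text
time_s: 23.45
position: [0.436, 0.2751, 0.0743]
tool_rot: [0.743, 0.67, -0.0, 0.0]
ft_force: [0.6, -2.3, 0.7]
opening: 0.0159
gripper_force: 49.5
```

apply_moves --series '[{"rx": 0, "ry": 0, "rz": 0, "x": 0, "y": 0, "z": -0.0004, "jaw": 1}, {"rx": 0, "ry": 0, "rz": 0, "x": 0, "y": 0, "z": -0.0007, "jaw": 1}, {"rx": 0, "ry": 0, "rz": 0, "x": 0, "y": 0, "z": -0.0007, "jaw": 1}]'

```text
time_s: 23.7
position: [0.436, 0.2751, 0.0739]
tool_rot: [0.743, 0.67, -0.0, -0.0]
ft_force: [-1.4, -2.8, 3.7]
opening: 0.0159
gripper_force: 49.7
```

apply_moves --series '[{"rx": 0, "ry": 0, "rz": 0, "x": 0, "y": 0, "z": -0.0005, "jaw": 1}, {"rx": 0, "ry": 0, "rz": 0, "x": 0, "y": 0, "z": -0.0008, "jaw": 1}, {"rx": 0, "ry": 0, "rz": 0, "x": 0, "y": 0, "z": -0.0008, "jaw": 1}]'

```text
time_s: 23.95
position: [0.4361, 0.2751, 0.0738]
tool_rot: [0.743, 0.67, -0.0, -0.0]
ft_force: [-2.9, -4.6, 9.4]
opening: 0.0155
gripper_force: 50.3
```

Home. Releasing and backing off.

apply_moves --series '[{"rx": 0, "ry": 0, "rz": 0, "x": 0, "y": 0, "z": 0.0008, "jaw": 1}, {"rx": 0, "ry": 0, "rz": 0, "x": 0, "y": 0, "z": 0.0008, "jaw": 0.3}, {"rx": 0, "ry": 0, "rz": 0, "x": 0, "y": 0, "z": 0.0015, "jaw": 0.1}, {"rx": 0, "ry": 0, "rz": 0, "x": 0, "y": 0, "z": 0.0015, "jaw": 0.1}, {"rx": 0, "ry": 0, "rz": 0, "x": 0, "y": 0, "z": 0.006, "jaw": 0.0}, {"rx": 0, "ry": 0, "rz": 0, "x": 0, "y": 0, "z": 0.02, "jaw": 0.0}, {"rx": 0, "ry": 0, "rz": 0, "x": 0, "y": 0, "z": 0.045, "jaw": 0.0}, {"rx": 0, "ry": 0, "rz": 0, "x": 0, "y": 0, "z": 0.08, "jaw": -0.5}, {"rx": 0, "ry": 0, "rz": 0, "x": 0, "y": 0.01, "z": 0.11, "jaw": -1}, {"rx": 0, "ry": 0, "rz": 0, "x": 0, "y": 0.02, "z": 0.13, "jaw": -1}]'

```text
time_s: 24.78
position: [0.4371, 0.2958, 0.2066]
tool_rot: [0.743, 0.669, 0.002, 0.001]
ft_force: [0.8, 0.7, 0.7]
opening: 0.077
gripper_force: 0.0
```

apply_moves --series '[{"rx": 0, "ry": 0, "rz": 0, "x": 0, "y": 0.01, "z": 0, "jaw": -1}, {"rx": 0, "ry": 0, "rz": 0, "x": 0, "y": 0.01, "z": 0, "jaw": -1}, {"rx": 0, "ry": 0, "rz": 0, "x": 0, "y": 0.01, "z": 0, "jaw": -1}, {"rx": 0, "ry": 0, "rz": 0, "x": 0, "y": 0.01, "z": 0, "jaw": -1}, {"rx": 0, "ry": 0, "rz": 0, "x": 0, "y": 0.01, "z": 0, "jaw": -1}, {"rx": 0, "ry": 0, "rz": 0, "x": 0, "y": 0.01, "z": 0, "jaw": -1}]'

```text
time_s: 25.28
position: [0.4354, 0.3045, 0.2015]
tool_rot: [0.743, 0.67, -0.001, -0.0]
ft_force: [0.2, 0.9, 0.1]
opening: 0.0857
gripper_force: 0.0
```

```bash
python3 - <<'E'
from h import *
np.set_printoptions(precision=4,suppress=True,linewidth=200)
p=cap("wrist")
for l,X in(("drift",[.4483,.3852,.067]),("bolt",[.436,.2751,.067])):
    print(l,"expected px",np.round(proj(p,X),1),np.round(proj(p,np.add(X,[0,0,.04 if l=="drift" else .02])),1))
    for t in nets.tip_of(p,l)[:1]: print(t["score"],np.round(t["point"],1),at_z(p,t["point"],.067))
hsv=cv2.cvtColor(p["frame"],cv2.COLOR_BGR2HSV)
for nm,m in(("red",((hsv[...,0]<6)|(hsv[...,0]>174))&(hsv[...,1]>150)),("brass",(hsv[...,0]>14)&(hsv[...,0]<32)&(hsv[...,1]>90))):
    n,_,st,ce=cv2.connectedComponentsWithStats(m.astype(np.uint8))
    for s,c in zip(st[1:],ce[1:]):
        if s[4]>150: print(nm,s,c[::-1])
o=sensors.get_obs(); print(o["time_s"],o["position"],o["ft_force"])
E
```

```text
[0.4354 0.3045 0.2015]
drift expected px [ 85.7 289.2] [ 81.8 290.2]
0.78 [ 85.9 294. ] [0.4517 0.3847 0.067 ]
bolt expected px [234.5 287.5] [243.4 287.8]
0.67 [237.6 287.4] [0.4357 0.2726 0.067 ]
red [285  71  19  23 218] [ 80.2936 295.8624]
red [ 211  331  104   48 1604] [351.8946 257.7993]
brass [ 260   48  121  122 2964] [ 75.4457 339.6528]
brass [176 119  47  44 987] [140.4833 199.152 ]
brass [396 136  46  27 187] [142.4492 416.6952]
brass [261 207  23  43 213] [221.5399 268.6948]
brass [275 223  26  31 668] [237.7545 287.3383]
brass [ 318  224   46   41 1571] [245.3164 341.3062]
25.4333 [0.4358 0.3048 0.2024] [ 0.0286  0.956  -0.2814]
```

apply_moves --series '[{"rx": 0, "ry": 0, "rz": 0, "x": 0, "y": 0, "z": 0.0, "jaw": -1}, {"rx": 0, "ry": 0, "rz": 0, "x": 0, "y": 0, "z": 0, "jaw": -1}, {"rx": 0, "ry": 0, "rz": 0, "x": 0, "y": 0, "z": 0, "jaw": -1}, {"rx": 0, "ry": 0, "rz": 0, "x": 0, "y": 0, "z": 0, "jaw": -1}, {"rx": 0, "ry": 0, "rz": 0, "x": 0, "y": 0, "z": 0, "jaw": -1}, {"rx": 0, "ry": 0, "rz": 0, "x": 0, "y": 0, "z": 0, "jaw": -1}]'

```text
time_s: 25.93
position: [0.436, 0.3052, 0.2029]
tool_rot: [0.743, 0.67, 0.0, -0.0]
ft_force: [-0.5, 0.3, -0.3]
opening: 0.0856
gripper_force: 0.0
```

```bash
python3 - <<'E'
from h import *
np.set_printoptions(precision=4,suppress=True,linewidth=200)
p=cap("wrist"); f=np.load("w8.npz"); q={k:f[k] for k in f}
for nm,P in(("w8",q),("now",p)):
    hsv=cv2.cvtColor(P["frame"],cv2.COLOR_BGR2HSV)
    m=((hsv[...,0]<6)|(hsv[...,0]>174))&(hsv[...,1]>150)
    n,_,st,ce=cv2.connectedComponentsWithStats(m.astype(np.uint8))
    for s,c in zip(st[1:],ce[1:]):
        if 150<s[4]<900: print(nm,"red",s,c[::-1],"at .105",at_z(P,c[::-1],.105))
for l in("drift","bolt","first_screw","pin_boss"):
    for t in nets.tip_of(p,l)[:1]: print(l,t["score"],np.round(t["point"],1),at_z(p,t["point"],.067))
r,c=map(int,proj(p,[.4483,.3852,.067]))
for nm,P in(("w8",q),("now",p)):
    r,c=map(int,proj(P,[.4483,.3852,.067])); g=cv2.cvtColor(P["frame"],cv2.COLOR_BGR2GRAY); print(nm,r,c); print(g[r-24:r+25:3,c-24:c+34:3])
E
```

```text
[0.436  0.3052 0.2029]
now red [286  73  16  20 162] [ 81.2469 295.4012] at .105 [0.4524 0.3861 0.105 ]
drift 0.6 [ 87.8 289.5] [0.4493 0.3846 0.067 ]
bolt 0.6 [237.3 288. ] [0.4371 0.2731 0.067 ]
first_screw 0.75 [166.7 413.3] [0.536 0.319 0.067]
pin_boss 0.89 [ 83.3 287.7] [0.4483 0.3878 0.067 ]
w8 119 274
[[101  98  88  97  97  96 102 108 109 112 115 103  99 107 127  89  93  98  90  92]
 [ 95 113 120 100 109 113 114 108 108 113 112 111 114 106 127 135  93 116  93  96]
 [104  96 126 141 112 112 113 108 107 108 112 108 115 156 134 132 132 111 103  97]
 [128 128 156 139 110 108 111 106 102 105 113 106 111 157 161 118 138 106 116  92]
 [113 156 156 139 110 107  93  87  71  85 100 103 110 138 158 156 137 139 121 101]
 [142 155 157 156 103  72  64  64  67  59  48  82 108 133 159 158 142 139 121 102]
 [155 156 158 153  71  83  87  88  83  79  71  64  89 136 163 161 157 134 128 108]
 [165 159 162  82  84  93  88  89  86  79  83  71  62 128 162 158 158 126 130 113]
 [164 161 162  67  91  91  90  90  88  84  82  85  67 141 163 160 158 137 141 100]
 [165 160 154  70  89  95  97  94  91  88  
[... 1344 characters left out ...]
86  77 104 172 166 149 143 107  91]
 [164 161 165 123  69  90  93  94  97  93  93  89  79 131 172 168 157 140  86  96]
 [165 162 164 141  69  84  92  98  97  93  92  88  71 156 167 167 148 137  93 101]
 [163 160 163 159 128  71  94  94  94 100  96  84 120 168 169 166 128  91  99 104]
 [146 162 164 160 157 110  72  85  93  92  84 122 151 164 170 167 107 122 134 151]
 [141 158 165 161 163 159 145 108  99 120 151 159 163 166 167 161 167 169 166 164]
 [112 151 164 159 162 168 164 160 158 159 158 160 165 184 166 163 168 166 164 161]
 [100 130 156 160 163 166 166 160 161 161 154 169 201 175 162 164 167 168 167 163]
 [101 104 130 151 165 167 167 162 162 165 175 181 162 157 164 162 167 166 167 163]]
```

```bash
python3 -c "
from cell import job; print(job.sign_off())"
```

```text
the job is handed in; nothing more can be done
None
```

The drift is home at the front left corner and the bolt is home at the front right, fitted in that order; both are released and standing. The highest force I read while pressing was about 11 N, the other things on the table were left alone, and I signed off at about 26 s.

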